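# Tag out the linisher and hold a bracket flush on its tilted belt

## Task

The linisher is switched off for setting up: first hang the flat lock-out tag by its eye on the upturned hook of the isolator pillar and let go, so that it hangs freely. Then pick up the tee bracket by its upright web, tilt it to the slope of the linisher's belt and press it lightly but firmly onto the middle of the belt's flat, its base flush with the belt and its web running up the slope. Finish while still holding it pressed there (do not let go), with the belt's tilt and the other things on the bench left as they were.

Things in the scene. Friction and masses are not known exactly. Their poses are not given: they have to be found in the camera images.
- tag: lock-out tag: flat key-shaped aluminium piece 8 mm thick, 119 mm long: a 42 x 44 mm plate with a 26 mm round hole (the eye) and from it a plain shank 77 mm long, 20 mm wide, about 70 g, lying flat on the bench. Origin: on its underside in the shank, 60 mm from the shank's free end; x along its length towards the eye, y across its width, z up through its thickness
- tag_eye (a point): centre of the tag's eye, mid-thickness, 38 mm from the tag's origin along its x; 8 mm of plate lie beyond the hole at the end
- isolator: fixed isolator pillar, 235 mm high, foot 110 x 100 mm, grey switch box; a hook of 8 mm round bar reaches out along its -x (towards the robot) above the box. Origin: on the bench at the foot; x points away from the hook, z up. The bar runs along x, sloping slightly down to the bend 96 mm in front of the origin, where it turns straight up
- hook_tip (a point): top of the hook's upturned end, 256 mm above the bench, axes as the isolator's; the vertical end is 8 mm thick and its top stands 30 mm above the bar behind it
- hook_seat (a point): top of the hook's bar just behind the bend, 226 mm above the bench: where the tag should hang. A tag lowered level over the tip, length along the isolator's x, eye end towards the pillar, and released drops into the bend and hangs, its eye's centre about 13 mm below this point
- bracket: aluminium tee bracket, about 200 g: flat base 100 x 60 x 8 mm and, along the middle of its upper side, an upright web 64 mm long, 12 mm thick, its top 45 mm above the base's underside. Lies on its base. Origin: centre of the base's underside; x along the web (the 100 mm way), z up along the web
- linisher: fixed base of a bench belt sander: 500 x 160 mm steel foot with two cheeks that carry the belt arm near the robot's end, and a green motor 150 mm high at the far end. Origin: on the bench under the arm's hinge; x points along the machine away from the robot
- belt_arm: tilting belt arm: brown abrasive belt 100 mm wide over two 60 mm rollers 240 mm apart, hinged at its end nearer the robot, 75 mm above the bench; far end raised 11 to 30 degrees. Very stiff hinge, rigid under pressing. Origin: on the hinge axis, mid-width; x up the slope along the belt, y across it, z square out of the belt's upper face
- platen (a point): middle of the belt's flat upper face, on its surface (120 mm up the slope from the hinge, 30 mm above the arm's axis line); axes as the belt arm's: x up the slope, z square out of the face
- vice: bystander: blue bench vice, fixed, 123 mm high, foot 150 x 100 mm
- screwdriver: bystander: loose screwdriver
- wrench: bystander: loose wrench
- offcut: bystander: loose offcut of steel angle, 90 x 40 x 40 mm
- tin: bystander: loose tin, 60 mm across, 90 mm high
- slug: bystander: loose steel slug, 44 mm across, 30 mm high
- hammer: bystander: loose hammer
Not all that is in view belongs to the job. Of the things that look like the tag, take the one that is farthest to the robot's left at the start. What is shaped like the bracket but turquoise is not meant.

How it is judged:
By the outcome, as a careful person would: the job done as asked, in the order asked, and still so for the second after the job is handed in, while the arm keeps its last pose, push and grip.
It also fails if it takes over 72 s, if anything falls off the work surface, if the arm or the gripper's body presses on something with over 40 N, if the wrist force passes 120 N, or if a joint passes its speed limit or range.

## Robot

A 6-joint arm with a two-finger parallel gripper is mounted at the origin on the work surface. World frame = base frame: x ahead of the robot, y to its left, z up, the work surface at z = 0. Lengths are in m, angles in rad, forces in N, time in s.
With the tool pointing down it reaches from about 0.4 to 0.825 m from the base axis. Payload 7 kg.
Tool frame: the origin (TCP) lies midway between the tips of the shut fingers; the grasp point (between the pads) lies 19 mm behind it; z points along the fingers, y is the line along which they close (so a half turn about z gives the same grasp; the last joint's range is limited). The gripper opens to 88 mm and grips with 3 to 60 N. Pads are 19 mm wide; open, the fingers measure 130 mm over their backs; the gripper's body (78 mm by 193 mm) begins 47 mm behind the grasp point.
Start: joints at [1.625, 0.359, 0.012, 0, -1.224, -0.288], TCP at [0.156, 0.657, 0.227] pointing down, gripper open.
Joint ranges: [-3.07, 3.07], [-1.43, 2.12], [-1.02, 1.25], [-3.03, 1.67], [-3.05, -0], [-3.03, 3.03]. Speed limits (rad/s): [2.39, 2.39, 3.01, 3.14, 3.14, 3.14].

## Interface

Orientations are given as [roll, pitch, yaw] about the fixed x, y, z axes, in that order (R = Rz(yaw) Ry(pitch) Rx(roll)).
In Python, from station import get_state, grab_frame, calibration, job_done, boxes_of, regions_of, spot_point gives the robot as it stands. The module is installed in compiled form; this text tells all that it offers.
- The arm moves only by the tool arm_command, never from a script. Its argument "commands" is a list of rows, each an object of numbers: "tx", "ty", "tz": the shift along the tool's x, y, z each as a share of 25 cm, from -1 to 1; "twist": the turn about the tool's z as a share of 180 degrees, from -1 to 1. A call has exactly 8 rows; each row is the pose to reach, as a shift and turn from the pose commanded when the call began, along the tool's axes at that moment, turning the shorter way round; what a row does not reach only later rows make up. A row lasts 1/12 s, in which the tool goes at most 41.7 mm and 7.16 degrees, less where a joint would pass 70% of its speed; a pose out of reach is approached as far as the arm can. A call with a number of a shift or a turn outside -1 to 1 is refused whole. A call with a gripper value outside its range is refused whole. "claw" is the opening, from 0 (shut) to 1 (fully open), set as the call begins (left out, the last holds). The fingers move at their own pace and stop on an object; "grip_force" is the grip in N (left out, the last holds). Time passes only in rows, so rows that repeat a pose let the fingers close, or fill a call up. It gives the time, the measured TCP pose, the force, the opening and the grip force at its end, in the units of the state.
- get_state(): the state, without advancing time (a new reading comes with each control period).
- grab_frame(name): name is "side" or "top"; returns the picture (384x512x3 uint8, red, green, blue); there is no depth.
- calibration(name): a dict with "camera_matrix" (3x3 intrinsics, pixels), "k1" (the pictures are not rectified: a ray, as slopes to the right and down, at radius r is drawn at 1 + k1 r^2 times it, then the intrinsics apply), "extrinsics" (4x4, takes a point from camera to world coordinates). Camera axes: x right, y down, z forward; pixel columns grow to the right and rows downward; lengths in m; the calibration is good to about 2 mm. A picture is of the moment at which its call begins. calibration takes no time and is no camera call.
- job_done(): hands the job in; it is judged then, once.
Trained networks look in the newest picture that a camera, given by its name, has taken for a name from the list of things; names that differ only in an ending like _2 or _b are one class to them, and where a whole thing is asked for, a point or a joint stands for the part that bears it (a point fixed in the world has none). Each returns a list of dicts, best first, with "score" (0 to 1); they miss things now and then, are a little off and sometimes report something else, mostly with a low value. They report only what shows in the picture. A call takes as long as a camera call. They do not tell look-alikes from the thing itself.
- boxes_of(query, camera): "rect" ([left, top, right, bottom] in pixels, round what is visible of it).
- regions_of(query, camera): "region" (384x512 bool, what is visible of it) and "rect" ([left, top, right, bottom] in pixels, round what is visible of it).
- spot_point(query, camera): "uv" ([column, row] in pixels: a listed point, or the origin of a listed thing).
The state is a dict: "t": time; "q": joint angles; "qd": joint speeds; "joint_efforts": joint torques, N m; "eef_pos": TCP position; "ee_rot": TCP orientation; "force": force on the tool from outside, world axes, zero at the start; "moment": the same for the moment, N m; "width": finger opening in m; "gripper_force": force on a finger pad.
Only numpy, scipy, OpenCV 4.12 (cv2) and the standard library are available. Lean on these libraries where they do the work, as an engineer would, in place of code of your own. Each camera call takes 0.05 s, during which the arm holds its last target. There are 200 camera calls.

## Working session

There is one attempt and no reset: what is moved stays moved. The work goes in short steps, Python scripts to look and compute and a tool call to move; the robot and the scene stay as the last step left them, time stands still between calls to the robot, and variables do not carry over. Pictures are saved under pics/ and viewed, at most 10 in all, crops included, and the job is handed in when it is done.

Besides the shell and the picture viewer there is one more tool, called after "Request:" as name(argument=value, ...) on one line, values as JSON. arm_command: Moves the arm, as the interface text tells. Shift numbers are shares of 25 cm and turn numbers shares of 180 degrees, none past 1 either way. Its arguments: {"type":"object","properties":{"commands":{"type":"array"},"claw":{"type":"number"},"grip_force":{"type":"number"}},"required":["commands"]}

```bash
mkdir -p pics; cat > h.py <<'E'
import numpy as np, cv2
from station import *
def ray(cam,uv):
    c=calibration(cam);K=np.array(c["camera_matrix"]);E=np.array(c["extrinsics"]);k=c["k1"]
    d=(np.array(uv,float)-K[:2,2])/np.array([K[0,0],K[1,1]])
    n=d.copy()
    for _ in range(30): n=d/(1+k*(n@n))
    v=E[:3,:3]@np.array([n[0],n[1],1]); return E[:3,3],v/np.linalg.norm(v)
def onz(cam,uv,z):
    o,v=ray(cam,uv); return o+v*(z-o[2])/v[2]
def tri(uvs):
    A=np.zeros((3,3));b=np.zeros(3)
    for cam,uv in uvs:
        o,v=ray(cam,uv);P=np.eye(3)-np.outer(v,v);A+=P;b+=P@o
    p=np.linalg.solve(A,b); 
    return p,[round(float(np.linalg.norm(np.cross(p-ray(c,u)[0],ray(c,u)[1]))),4) for c,u in uvs]
def proj(cam,p):
    c=calibration(cam);K=np.array(c["camera_matrix"]);E=np.array(c["extrinsics"])
    q=E[:3,:3].T@(np.array(p)-E[:3,3]);n=q[:2]/q[2];n=n*(1+c["k1"]*(n@n));return n*[K[0,0],K[1,1]]+K[:2,2]
def save(cam,name,crop=None,s=1):
    im=grab_frame(cam)[:,:,::-1]
    if crop: im=im[crop[1]:crop[3],crop[0]:crop[2]]
    cv2.imwrite("pics/"+name,cv2.resize(im,None,fx=s,fy=s,interpolation=cv2.INTER_CUBIC))
E
python3 - <<'E'
from h import *
np.set_printoptions(precision=4,suppress=True)
for c in("top","side"):
    save(c,c+"0.png",None,1.5)
    E=np.array(calibration(c)["extrinsics"]);print(c,E[:3,3],E[:3,2])
    for q in("tag","tag_eye","hook_tip","hook_seat","bracket","platen","belt_arm","isolator","linisher"):
        print(q,[(np.round(d["uv"],1).tolist(),round(d["score"],2)) for d in spot_point(q,c)[:4]])
s=get_state();print(s)
E
```

```text
top [ 0.3854 -0.0275  1.3446] [ 0.0955 -0.014  -0.9953]
tag [([337.1, 245.2], 0.74), ([301.7, 215.1], 0.71)]
tag_eye [([296.5, 206.2], 0.61), ([325.2, 245.5], 0.48)]
hook_tip [([334.8, 146.7], 0.67)]
hook_seat [([328.9, 145.7], 0.58)]
bracket [([174.7, 205.1], 0.92), ([176.1, 252.1], 0.79)]
platen [([222.5, 170.1], 0.57)]
belt_arm [([224.1, 203.6], 0.63)]
isolator [([312.0, 130.8], 0.73), ([166.0, 139.7], 0.7), ([226.0, 204.5], 0.29)]
linisher [([227.2, 200.7], 0.56)]
side [ 0.1582 -1.1252  1.2546] [ 0.2215  0.685  -0.6941]
tag [([253.1, 268.6], 0.63), ([232.5, 306.7], 0.59)]
tag_eye [([264.0, 259.7], 0.6), ([231.0, 296.0], 0.53)]
hook_tip [([327.8, 205.8], 0.79), ([239.7, 139.7], 0.24)]
hook_seat [([330.2, 215.9], 0.68)]
bracket [([190.0, 185.3], 0.81), ([230.6, 174.6], 0.64)]
platen [([265.7, 164.5], 0.97)]
belt_arm [([242.9, 189.5], 0.96), ([250.4, 264.3], 0.21)]
isolator [([342.4, 251.2], 0.81)]
linisher [([240.9, 204.0], 0.71), ([282.5, 153.2], 0.37)]
{'t': 1.0, 'q': array([ 1.6251,  0.3586,  0.0119,  0.    , -1.2241, -0.2881]), 'qd': array([ 0.001 , -0.0003,  0.0006,  0.0006, -0.0005,  0.0001]), 'joint_efforts': array([  0.001 , -58.2388,  29.3306,   7.0022,   0.0126,  -0.    ]), 'eef_pos': array([0.1564, 0.6566, 0.2266]), 'ee_rot': array([-3.1416, -0.    , -0.2338]), 'force': array([ 0.2486, -1.0006,  0.6053]), 'moment': array([ 0.0003, -0.0289, -0.0141]), 'gripper_force': 0.0, 'width': 0.0876662848317056}
```

View pics/top0.png

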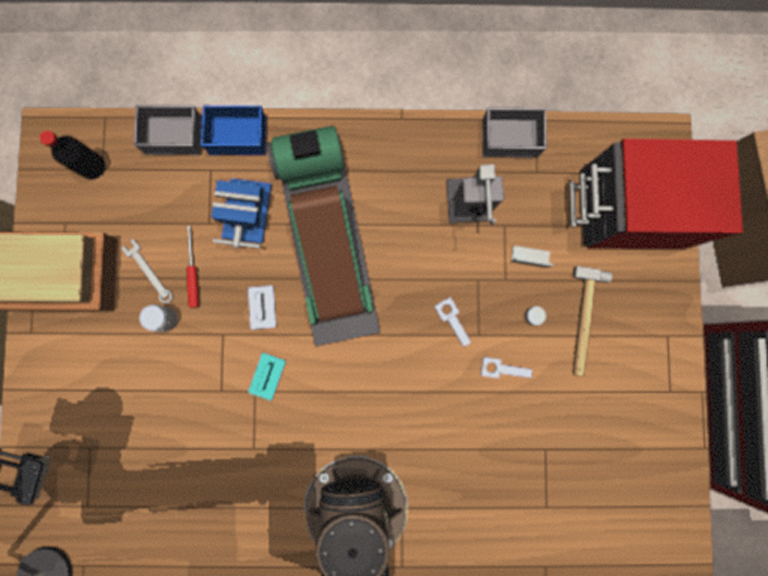

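View pics/side0.png

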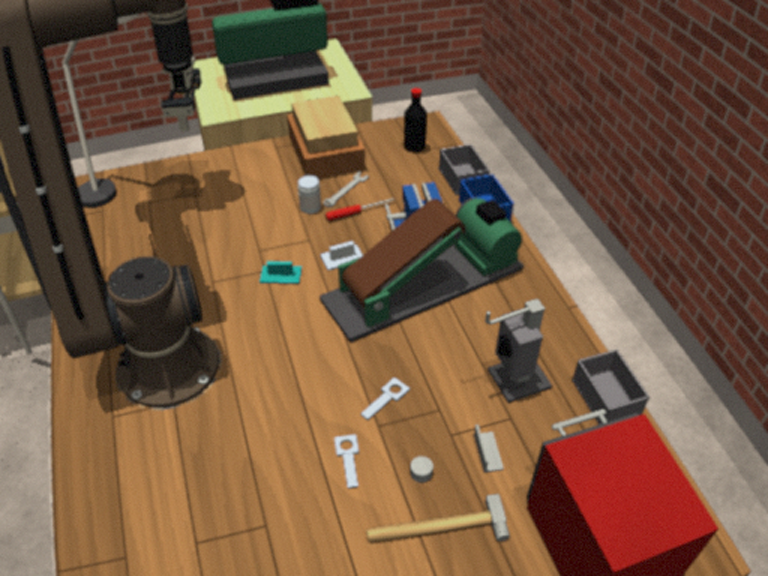

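Top view: the wanted (leftmost) tag has its eye near (298,206) and shank end near (311,229); the white bracket is at (175,205), the turquoise one is not meant. Side view: belt at (266,164), hook at (328,206).

```bash
python3 - <<'E'
from h import *
np.set_printoptions(precision=4,suppress=True)
grab_frame("top");grab_frame("side")
def best(q,c,near):
    r=spot_point(q,c); 
    return min(r,key=lambda d:np.hypot(*(np.array(d["uv"])-near)))["uv"]
for q,a,b in(("tag",(304,216),(253,268)),("tag_eye",(297,206),(264,259)),("bracket",(175,205),(230,174)),("hook_tip",(335,147),(328,206)),("hook_seat",(329,146),(330,216)),("platen",(222,170),(266,164)),("belt_arm",(224,204),(243,189)),("isolator",(312,131),(342,251)),("linisher",(227,201),(241,204))):
    u=best(q,"top",a);w=best(q,"side",b);print(q,u,w,*tri([("top",u),("side",w)]))
for q,a,z,cam in(("tag",(304,216),.008,"top"),("bracket",(175,205),.008,"top"),("tag",(253,265),.008,"side"),("bracket",(230,170),.008,"side")):
    r=regions_of(q,cam)
    m=min(r,key=lambda d:np.hypot((d["rect"][0]+d["rect"][2])/2-a[0],(d["rect"][1]+d["rect"][3])/2-a[1]))
    v,u=np.nonzero(m["region"]);P=np.array([onz(cam,(x,y),z)[:2] for x,y in zip(u,v)])
    (c,s,ang)=cv2.minAreaRect(P.astype(np.float32)*1000);e,V=np.linalg.eigh(np.cov(P.T))
    box=cv2.boxPoints((c,s,ang));print(q,cam,m["score"],"rect",np.array(c),s,ang,"pca",np.degrees(np.arctan2(V[1,1],V[0,1])),P.mean(0))
# belt direction: brown mask in the two views
for cam,cr in(("top",(185,110,255,235)),("side",(220,120,320,225))):
    im=cv2.cvtColor(grab_frame(cam),cv2.COLOR_RGB2BGR);x0,y0,x1,y1=cr
    cv2.imwrite(f"pics/b_{cam}.png",cv2.resize(im[y0:y1,x0:x1],None,fx=5,fy=5,interpolation=cv2.INTER_CUBIC))
im=grab_frame("top")[:,:,::-1]
a=cv2.resize(im[110:235,185:255],None,fx=4,fy=4,interpolation=2)
b=cv2.resize(im[100:160,290:345],None,fx=4,fy=4,interpolation=2)
im=grab_frame("side")[:,:,::-1]
c=cv2.resize(im[120:220,220:320],None,fx=4,fy=4,interpolation=2)
d=np.zeros((500,280+400,3),np.uint8);d[:500,:280]=a;d[:400,280:680]=c
d2=np.zeros((240,440,3),np.uint8);d2[:240,:220]=b;d2[:240,220:]=cv2.resize(im[195:255,315:370],None,fx=4,fy=4,interpolation=2)
cv2.imwrite("pics/c1.png",d);cv2.imwrite("pics/c2.png",d2)
E
```

```text
tag [302.0, 213.7] [252.5, 267.3] [ 0.4337 -0.2334  0.0021] [0.0066, 0.0066]
tag_eye [299.6, 205.1] [260.5, 259.9] [ 0.464  -0.2228  0.016 ] [0.0066, 0.0066]
bracket [173.9, 204.7] [228.7, 172.9] [ 0.4724  0.2299 -0.0031] [0.0016, 0.0016]
hook_tip [330.2, 146.5] [324.9, 207.3] [ 0.6295 -0.2805  0.2638] [0.0002, 0.0002]
hook_seat [328.2, 147.8] [330.2, 213.8] [ 0.6399 -0.2835  0.2338] [0.0076, 0.0076]
platen [218.4, 173.0] [262.9, 162.3] [0.5587 0.0581 0.1715] [0.0031, 0.0031]
belt_arm [109.4, 210.4] [243.3, 188.9] [ 0.5459  0.5913 -0.4348] [0.082, 0.082]
isolator [311.4, 135.6] [341.3, 250.5] [ 0.7225 -0.2688  0.0189] [0.0025, 0.0025]
linisher [226.6, 205.6] [240.2, 208.9] [ 0.4672  0.0397 -0.012 ] [0.002, 0.002]
tag top 0.57 rect [ 435.8643 -240.7005] (118.44967651367188, 48.55583190917969) 33.552913665771484 pca -150.50747610491428 [ 0.4407 -0.2344]
bracket top 0.78 rect [467.8198 226.3277] (103.54122161865234, 59.47196960449219) 4.0554938316345215 pca -177.4881970731579 [0.469  0.2264]
tag side 0.71 rect [ 437.132  -238.9891] (121.70478820800781, 45.46455001831055) 34.05226516723633 pca -149.78559052695738 [ 0.4419 -0.2325]
bracket side 0.82 rect [466.093  243.1716] (104.21319580078125, 74.92048645019531) 17.822729110717773 pca -158.04830350435253 [0.4668 0.2407]
```

View pics/c1.png

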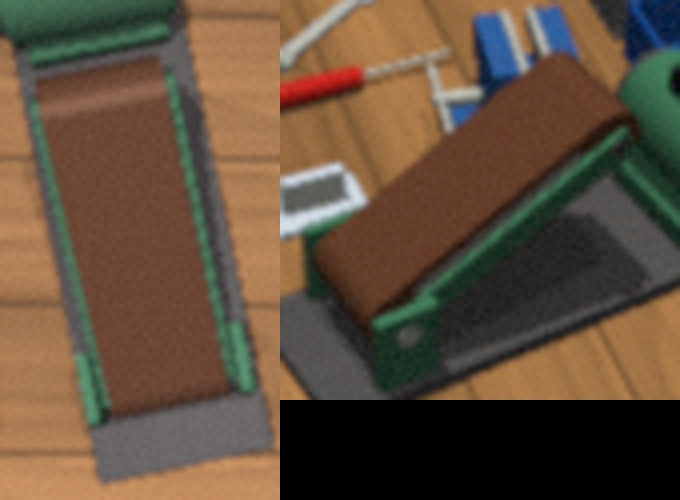

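View pics/c2.png

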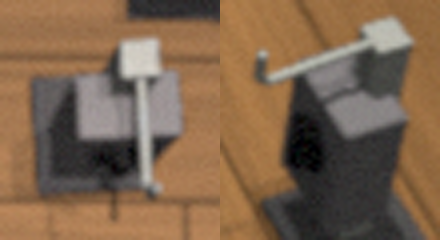

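```bash
cat > fit.py <<'E'
from h import *
from scipy.optimize import minimize
np.set_printoptions(precision=4,suppress=True)
ims={c:grab_frame(c).astype(int) for c in("top","side")}
crop={"top":(185,110,255,235),"side":(225,120,320,225)}
masks={}
for c,im in ims.items():
    r,g,b=im[...,0],im[...,1],im[...,2]
    m=((r>g*1.3)&(r<150)&(r>60)).astype(np.uint8)
    k=np.zeros_like(m);x0,y0,x1,y1=crop[c];k[y0:y1,x0:x1]=m[y0:y1,x0:x1]
    k=cv2.morphologyEx(k,cv2.MORPH_OPEN,np.ones((3,3),np.uint8))
    n,l,s,_=cv2.connectedComponentsWithStats(k);masks[c]=(l==1+s[1:,4].argmax()).astype(np.uint8)
    print(c,masks[c].sum(),s[1+s[1:,4].argmax()])
def pts(p):
    x,y,yaw,t=p;a=np.linspace(0,2*np.pi,25)
    L=[]
    for cx in(0,.24):
        for yy in(-.05,.05):
            X=cx+.03*np.cos(a);Z=.03*np.sin(a)
            xx=X*np.cos(t)-Z*np.sin(t);zz=X*np.sin(t)+Z*np.cos(t)+.075
            L.append(np.c_[x+xx*np.cos(yaw)-yy*np.sin(yaw),y+xx*np.sin(yaw)+yy*np.cos(yaw),zz])
    return np.vstack(L)
def cost(p,show=False):
    J=0;P=pts(p)
    for c in masks:
        h=cv2.convexHull(np.array([proj(c,q) for q in P],np.float32))
        M=np.zeros((384*4,512*4),np.uint8);cv2.fillConvexPoly(M,np.round((h+.5)*4).astype(int),1)
        M=cv2.resize(M.astype(np.float32),(512,384),interpolation=cv2.INTER_AREA)
        d=np.abs(M-masks[c]).sum();J+=d
        if show:print(c,d)
    return J
best=None
for t in(.25,.4,.5):
    r=minimize(cost,[.45,.04,.17,t],method="Nelder-Mead",options=dict(initial_simplex=np.array([.45,.04,.17,t])+np.vstack([np.zeros(4),np.diag([.02,.02,.1,.1])]),maxiter=150))
    print(r.x,r.fun)
    if best is None or r.fun<best.fun:best=r
cost(best.x,True);x,y,yaw,t=best.x
X=.12*np.cos(t)-.03*np.sin(t);print("platen",x+X*np.cos(yaw),y+X*np.sin(yaw),.075+.12*np.sin(t)+.03*np.cos(t),"slope",np.degrees(t),"yaw",np.degrees(yaw))
print("foot edge",onz("top",(208.75,230),.01),onz("top",(253,221.25),.01))
print("tip",onz("top",(328,147.5),.256),onz("side",(325.3,208.7),.256))
print("barback top",onz("top",(325,120),.23),"foot corners",[onz("top",(u/4+290,v/4+100),.01)[:2] for u,v in((32,75),(38,195),(145,190))])
E
python3 fit.py
```

```text
top 2600 [ 194  125   48   89 2600]
side 2190 [ 225  132   81   67 2190]Traceback (most recent call last):
  File "fit.py", line 34, in <module>
    r=minimize(cost,[.45,.04,.17,t],method="Nelder-Mead",options=dict(initial_simplex=np.array([.45,.04,.17,t])+np.vstack([np.zeros(4),np.diag([.02,.02,.1,.1])]),maxiter=150))
    res = _minimize_neldermead(fun, x0, args, callback, bounds=bounds,
                               **options)
    fxr = func(xr)
    fx = function(np.copy(x), *(wrapper_args + args))
  File "fit.py", line 26, in cost
    h=cv2.convexHull(np.array([proj(c,q) for q in P],np.float32))
                               ~~~~^^^^^
  File "h.py", line 18, in proj
    c=calibration(cam);K=np.array(c["camera_matrix"]);E=np.array(c["extrinsics"])
ValueError: time passes only in moves, steps and waits
```

```bash
sed -i 's/^def ray/_C={}\n_cal=calibration\ndef calibration(n):\n    if n not in _C:_C[n]=_cal(n)\n    return _C[n]\ndef ray/' h.py; python3 fit.py
```

```text
top 2595 [ 194  125   48   89 2595]
side 2170 [ 225  133   81   66 2170]
[0.4759 0.0425 0.1786 0.5848] 1439.5
[0.476  0.0409 0.1877 0.5851] 1432.875
[0.4753 0.0402 0.1963 0.5723] 1427.3125
top 152.6875
side 1274.625
platen 0.5582806680184638 0.05675101124869447 0.16520427029617282 slope 32.78800746420072 yaw 11.245106301730564
foot edge [0.3801 0.1012 0.01  ] [ 0.412 -0.057  0.01 ]
tip [ 0.6283 -0.2756  0.256 ] [ 0.6319 -0.2793  0.256 ]
barback top [ 0.7206 -0.2738  0.23  ] foot corners [array([ 0.7905, -0.2222]), array([ 0.6777, -0.2266]), array([ 0.6832, -0.3253])]
```

```bash
sed -i 's/(r<150)&(r>60)/(r<(150 if c=="top" else 135))\&(r>45)\&(r-b>25)/' fit.py; sed -i 's/^def pts/x0,y0,x1,y1=crop["side"];V=ims["side"].astype(np.uint8)[y0:y1,x0:x1,::-1].copy();V[masks["side"][y0:y1,x0:x1]>0]=(255,255,0);cv2.imwrite("pics\/m.png",cv2.resize(V,None,fx=4,fy=4))\ndef pts/' fit.py; python3 fit.py; python3 -c "
from h import *
im=grab_frame('side');print(im[165,265],im[150,280],im[185,240],im[190,225],im[172,298])"
```

```text
top 2594 [ 194  124   48   90 2594]
side 1926 [ 229  134   77   66 1926]
[0.4751 0.0403 0.1956 0.5673] 1084.125
[0.476  0.0403 0.1997 0.5382] 1094.1875
[0.4748 0.0422 0.1804 0.5246] 1116.0
top 153.0
side 931.125
platen 0.558557018509831 0.0567991613662327 0.16478581655682736 slope 32.505468169394554 yaw 11.20965521426887
foot edge [0.3801 0.1012 0.01  ] [ 0.412 -0.057  0.01 ]
tip [ 0.6283 -0.2756  0.256 ] [ 0.6319 -0.2793  0.256 ]
barback top [ 0.7206 -0.2738  0.23  ] foot corners [array([ 0.7905, -0.2222]), array([ 0.6777, -0.2266]), array([ 0.6832, -0.3253])]
[102  63  43] [98 59 40] [97 56 38] [131  97  60] [85 81 82]
```

View pics/m.png

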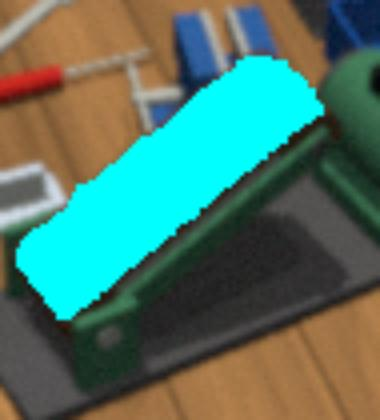

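```bash
sed -i 's/a=np.linspace(0,2\*np.pi,25)/a=np.linspace(0,np.pi,25)/' fit.py; python3 fit.py|head -8
```

```text
top 2598 [ 194  125   48   89 2598]
side 1926 [ 229  134   77   66 1926]
[0.4756 0.041  0.1949 0.5491] 628.0
[0.4759 0.0412 0.1986 0.5532] 641.5
[0.4754 0.0416 0.1906 0.5354] 639.875
top 151.3125
side 476.6875
platen 0.5606785470030641 0.05780823219782097 0.16322038026814 slope 31.461226841190992 yaw 11.168072990142981
```

```bash
cat > go.py <<'E'
import sys,numpy as np
def plan(start,wps):
    p=np.array(start,float)
    for w in wps:
        x,y,z,yd=w;c,s=np.cos(p[3]),np.sin(p[3]);dx,dy=x-p[0],y-p[1]
        print("->",w,"tx %.3f ty %.3f tz %.3f tw %.3f"%((c*dx+s*dy)/.25,(s*dx-c*dy)/.25,-(z-p[2])/.25,-(np.radians(yd)-p[3])/np.pi))
        p=np.array([x,y,z,np.radians(yd)])
def cur():
    from station import get_state
    s=get_state();print(round(s["t"],2),np.round(s["eef_pos"],4),np.round(np.degrees(s["ee_rot"]),2),"F",np.round(s["force"],1),"M",np.round(s["moment"],2),"w",round(s["width"],4),"gf",round(s["gripper_force"],1))
    return [*s["eef_pos"],s["ee_rot"][2]]
if __name__=="__main__": plan(cur(),eval(sys.argv[1]))
E
python3 go.py "[(.33,.48,.30,-13.4),(.43,.26,.32,-13.4),(.44,.03,.32,0),(.4215,-.20,.22,31.5),(.4215,-.249,.05,31.5)]"
python3 -c "
from h import *
print(onz('top',(325,245.5),.008),onz('top',(354,249),.008))"
```

```text
2.85 [0.1564 0.6566 0.2266] [-180.      0.    -13.39] F [ 0.7  0.3 -0.7] M [-0.01  0.03  0.02] w 0.0876 gf 0.0
-> (0.33, 0.48, 0.3, -13.4) tx 0.839 ty 0.526 tz -0.294 tw 0.000
-> (0.43, 0.26, 0.32, -13.4) tx 0.593 ty 0.763 tz -0.080 tw -0.000
-> (0.44, 0.03, 0.32, 0) tx 0.252 ty 0.886 tz -0.000 tw -0.074
-> (0.4215, -0.2, 0.22, 31.5) tx -0.074 ty 0.920 tz 0.400 tw -0.175
-> (0.4215, -0.249, 0.05, 31.5) tx -0.102 ty 0.167 tz 0.680 tw -0.000
[ 0.32620484 -0.315601    0.008     ] [ 0.31387363 -0.42018258  0.008     ]
```

Request:
arm_command(commands=[{"tx": 0.84, "ty": 0.526, "tz": -0.3, "twist": 0}, {"tx": 0.84, "ty": 0.526, "tz": -0.3, "twist": 0}, {"tx": 0.84, "ty": 0.526, "tz": -0.3, "twist": 0}, {"tx": 0.84, "ty": 0.526, "tz": -0.3, "twist": 0}, {"tx": 0.84, "ty": 0.526, "tz": -0.3, "twist": 0}, {"tx": 0.84, "ty": 0.526, "tz": -0.3, "twist": 0}, {"tx": 0.84, "ty": 0.526, "tz": -0.3, "twist": 0}, {"tx": 0.84, "ty": 0.526, "tz": -0.3, "twist": 0}], claw=0.5)

```text
t: 3.52
eef_pos: [0.3322, 0.4785, 0.3035]
ee_rot: [-3.139, -0.001, -0.237]
force: [-0.3, -0.6, -0.5]
width: 0.0447
gripper_force: 0.0
```

Request:
arm_command(commands=[{"tx": 0.593, "ty": 0.763, "tz": -0.08, "twist": 0}, {"tx": 0.593, "ty": 0.763, "tz": -0.08, "twist": 0}, {"tx": 0.593, "ty": 0.763, "tz": -0.08, "twist": 0}, {"tx": 0.593, "ty": 0.763, "tz": -0.08, "twist": 0}, {"tx": 0.593, "ty": 0.763, "tz": -0.08, "twist": 0}, {"tx": 0.593, "ty": 0.763, "tz": -0.08, "twist": 0}, {"tx": 0.593, "ty": 0.763, "tz": -0.08, "twist": 0}, {"tx": 0.593, "ty": 0.763, "tz": -0.08, "twist": 0}])

```text
t: 4.18
eef_pos: [0.4305, 0.2594, 0.3216]
ee_rot: [-3.141, -0.0, -0.236]
force: [1.2, 0.3, -0.8]
width: 0.0437
gripper_force: 0.0
```

Request:
arm_command(commands=[{"tx": 0.252, "ty": 0.886, "tz": 0, "twist": -0.074}, {"tx": 0.252, "ty": 0.886, "tz": 0, "twist": -0.074}, {"tx": 0.252, "ty": 0.886, "tz": 0, "twist": -0.074}, {"tx": 0.252, "ty": 0.886, "tz": 0, "twist": -0.074}, {"tx": 0.252, "ty": 0.886, "tz": 0, "twist": -0.074}, {"tx": 0.252, "ty": 0.886, "tz": 0, "twist": -0.074}, {"tx": 0.252, "ty": 0.886, "tz": 0, "twist": -0.074}, {"tx": 0.252, "ty": 0.886, "tz": 0, "twist": -0.074}])

```text
t: 4.85
eef_pos: [0.4403, 0.0303, 0.3212]
ee_rot: [-3.141, 0.0, -0.002]
force: [-0.3, 0.7, -0.3]
width: 0.0442
gripper_force: 0.0
```

Request:
arm_command(commands=[{"tx": -0.074, "ty": 0.92, "tz": 0.4, "twist": -0.175}, {"tx": -0.074, "ty": 0.92, "tz": 0.4, "twist": -0.175}, {"tx": -0.074, "ty": 0.92, "tz": 0.4, "twist": -0.175}, {"tx": -0.074, "ty": 0.92, "tz": 0.4, "twist": -0.175}, {"tx": -0.074, "ty": 0.92, "tz": 0.4, "twist": -0.175}, {"tx": -0.074, "ty": 0.92, "tz": 0.4, "twist": -0.175}, {"tx": -0.074, "ty": 0.92, "tz": 0.4, "twist": -0.175}, {"tx": -0.074, "ty": 0.92, "tz": 0.4, "twist": -0.175}])

```text
t: 5.52
eef_pos: [0.4204, -0.2013, 0.2183]
ee_rot: [-3.138, 0.004, 0.547]
force: [-0.1, 0.7, 0.4]
width: 0.044
gripper_force: 0.0
```

```bash
python3 go.py "[(.4215,-.249,.05,31.5)]"
```

```text
5.52 [ 0.4204 -0.2013  0.2183] [-179.81    0.25   31.35] F [-0.1  0.7  0.4] M [0.01 0.03 0.  ] w 0.044 gf 0.0
-> (0.4215, -0.249, 0.05, 31.5) tx -0.095 ty 0.165 tz 0.673 tw -0.001
```

Request:
arm_command(commands=[{"tx": -0.1, "ty": 0.165, "tz": 0.67, "twist": 0}, {"tx": -0.1, "ty": 0.165, "tz": 0.67, "twist": 0}, {"tx": -0.1, "ty": 0.165, "tz": 0.67, "twist": 0}, {"tx": -0.1, "ty": 0.165, "tz": 0.67, "twist": 0}, {"tx": -0.1, "ty": 0.165, "tz": 0.67, "twist": 0}, {"tx": -0.1, "ty": 0.165, "tz": 0.67, "twist": 0}, {"tx": -0.1, "ty": 0.165, "tz": 0.67, "twist": 0}, {"tx": -0.1, "ty": 0.165, "tz": 0.67, "twist": 0}])

```text
t: 6.18
eef_pos: [0.4237, -0.2475, 0.056]
ee_rot: [3.139, -0.002, 0.55]
force: [1.1, -0.4, 1.0]
width: 0.0438
gripper_force: 0.0
```

```bash
python3 - <<'E'
from h import *
from go import cur
cur()
a=grab_frame("side")[:,:,::-1];b=grab_frame("top")[:,:,::-1]
# pixel of the shank end, eye: project hypotheses
a=cv2.resize(a[230:330,210:310],None,fx=4,fy=4,interpolation=2);b=cv2.resize(b[170:270,270:370],None,fx=4,fy=4,interpolation=2)
def mark(im,cam,x0,y0):
    for k,col in((-60,(0,0,255)),(38,(255,0,0)),(59,(0,255,0))):
        t=np.radians(31.5);p=(.436+k*1e-3*np.cos(t),-.2405+k*1e-3*np.sin(t),.008)
        u=(proj(cam,p)-[x0,y0]+.5)*4;cv2.circle(im,(int(u[0]),int(u[1])),3,col,-1)
mark(a,"side",210,230);mark(b,"top",270,170)
cv2.imwrite("pics/t1.png",np.hstack([a,b]))
E
```

```text
6.18 [ 0.4237 -0.2475  0.056 ] [ 1.7987e+02 -1.2000e-01  3.1520e+01] F [ 1.1 -0.4  1. ] M [-0.03 -0.05 -0.02] w 0.0438 gf 0.0
```

View pics/t1.png

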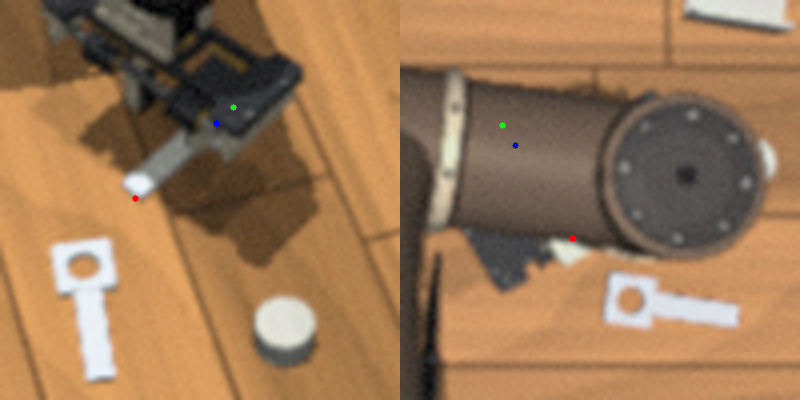

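Side crop: the shank's end (about 2 px of my estimate) lies between the open fingers, so I go down.

Request:
arm_command(commands=[{"tx": 0, "ty": 0, "tz": 0.08, "twist": 0}, {"tx": 0, "ty": 0, "tz": 0.15, "twist": 0}, {"tx": 0, "ty": 0, "tz": 0.15, "twist": 0}, {"tx": 0, "ty": 0, "tz": 0.15, "twist": 0}, {"tx": 0, "ty": 0, "tz": 0.15, "twist": 0}, {"tx": 0, "ty": 0, "tz": 0.15, "twist": 0}, {"tx": 0, "ty": 0, "tz": 0.15, "twist": 0}, {"tx": 0, "ty": 0, "tz": 0.15, "twist": 0}])

```text
t: 6.95
eef_pos: [0.4221, -0.2482, 0.0174]
ee_rot: [3.141, -0.001, 0.549]
force: [0.2, 0.4, -0.1]
width: 0.0438
gripper_force: 0.0
```

```bash
python3 go.py "[(.4215,-.249,.003,31.5)]"
```

```text
6.95 [ 0.4221 -0.2482  0.0174] [ 1.7994e+02 -7.0000e-02  3.1430e+01] F [ 0.2  0.4 -0.1] M [-0.08 -0.04 -0.05] w 0.0438 gf 0.0
-> (0.4215, -0.249, 0.003, 31.5) tx -0.004 ty 0.001 tz 0.058 tw -0.000
```

Request:
arm_command(commands=[{"tx": 0, "ty": 0, "tz": 0.03, "twist": 0}, {"tx": 0, "ty": 0, "tz": 0.054, "twist": 0}, {"tx": 0, "ty": 0, "tz": 0.054, "twist": 0}, {"tx": 0, "ty": 0, "tz": 0.054, "twist": 0}, {"tx": 0, "ty": 0, "tz": 0.054, "twist": 0}, {"tx": 0, "ty": 0, "tz": 0.054, "twist": 0}, {"tx": 0, "ty": 0, "tz": 0.054, "twist": 0}, {"tx": 0, "ty": 0, "tz": 0.054, "twist": 0}])

```text
t: 7.62
eef_pos: [0.4217, -0.2482, 0.0032]
ee_rot: [3.141, -0.0, 0.548]
force: [1.5, -0.5, 0.2]
width: 0.0438
gripper_force: 0.0
```

Request:
arm_command(commands=[{"tx": 0, "ty": 0, "tz": 0, "twist": 0}, {"tx": 0, "ty": 0, "tz": 0, "twist": 0}, {"tx": 0, "ty": 0, "tz": 0, "twist": 0}, {"tx": 0, "ty": 0, "tz": 0, "twist": 0}, {"tx": 0, "ty": 0, "tz": 0, "twist": 0}, {"tx": 0, "ty": 0, "tz": 0, "twist": 0}, {"tx": 0, "ty": 0, "tz": 0, "twist": 0}, {"tx": 0, "ty": 0, "tz": 0, "twist": 0}], claw=0, grip_force=25)

```text
t: 8.28
eef_pos: [0.4214, -0.2481, 0.0031]
ee_rot: [-3.141, 0.0, 0.548]
force: [-1.5, 0.5, 1.4]
width: 0.0194
gripper_force: 25.0
```

```bash
python3 go.py "[(.4215,-.249,.20,31.5)]"
```

```text
8.28 [ 0.4214 -0.2481  0.0031] [-1.7999e+02  1.0000e-02  3.1420e+01] F [-1.5  0.5  1.4] M [0.2  0.27 0.03] w 0.0194 gf 25.0
-> (0.4215, -0.249, 0.2, 31.5) tx -0.002 ty 0.003 tz -0.788 tw -0.000
```

Request:
arm_command(commands=[{"tx": 0, "ty": 0, "tz": -0.1, "twist": 0}, {"tx": 0, "ty": 0, "tz": -0.3, "twist": 0}, {"tx": 0, "ty": 0, "tz": -0.5, "twist": 0}, {"tx": 0, "ty": 0, "tz": -0.8, "twist": 0}, {"tx": 0, "ty": 0, "tz": -1, "twist": 0}, {"tx": 0, "ty": 0, "tz": -1, "twist": 0}, {"tx": 0, "ty": 0, "tz": -1, "twist": 0}, {"tx": 0, "ty": 0, "tz": -1, "twist": 0}])

```text
t: 8.95
eef_pos: [0.4239, -0.2489, 0.2584]
ee_rot: [3.135, -0.006, 0.549]
force: [0.0, -0.1, -1.2]
width: 0.0195
gripper_force: 25.0
```

```bash
python3 go.py "[(.505,-.283,.29,2.5)]"
```

```text
8.95 [ 0.4239 -0.2489  0.2584] [179.62  -0.36  31.45] F [ 0.  -0.1 -1.2] M [-0.07 -0.21 -0.02] w 0.0195 gf 25.0
-> (0.505, -0.283, 0.29, 2.5) tx 0.206 ty 0.286 tz -0.126 tw 0.161
```

Request:
arm_command(commands=[{"tx": 0.1, "ty": 0.143, "tz": -0.07, "twist": 0.04}, {"tx": 0.21, "ty": 0.286, "tz": -0.15, "twist": 0.161}, {"tx": 0.21, "ty": 0.286, "tz": -0.15, "twist": 0.161}, {"tx": 0.21, "ty": 0.286, "tz": -0.15, "twist": 0.161}, {"tx": 0.21, "ty": 0.286, "tz": -0.15, "twist": 0.161}, {"tx": 0.21, "ty": 0.286, "tz": -0.15, "twist": 0.161}, {"tx": 0.21, "ty": 0.286, "tz": -0.15, "twist": 0.161}, {"tx": 0.21, "ty": 0.286, "tz": -0.15, "twist": 0.161}])

```text
t: 9.62
eef_pos: [0.5031, -0.2816, 0.2904]
ee_rot: [-3.141, 0.0, 0.046]
force: [-0.3, -0.8, -1.6]
width: 0.0194
gripper_force: 25.0
```

```bash
python3 - <<'E'
from h import *
from go import cur
cur()
a=grab_frame("side")[:,:,::-1];b=grab_frame("top")[:,:,::-1]
for c in("side","top"):
    for q in("tag_eye","hook_tip"): print(c,q,[(d["uv"],round(d["score"],2)) for d in spot_point(q,c)[:3]])
a=cv2.resize(a[180:260,270:370],None,fx=4,fy=4,interpolation=2);b=cv2.resize(b[110:190,270:370],None,fx=4,fy=4,interpolation=2)
cv2.imwrite("pics/t2.png",np.hstack([a,b]))
E
```

```text
9.62 [ 0.5031 -0.2816  0.2904] [-1.7999e+02  2.0000e-02  2.6200e+00] F [-0.3 -0.8 -1.6] M [-0.02  0.03 -0.06] w 0.0194 gf 25.0
side tag_eye [([229.9, 295.0], 0.71)]
side hook_tip [([326.7, 207.3], 0.78)]
top tag_eye [([324.6, 244.2], 0.52)]
top hook_tip []
```

View pics/t2.png

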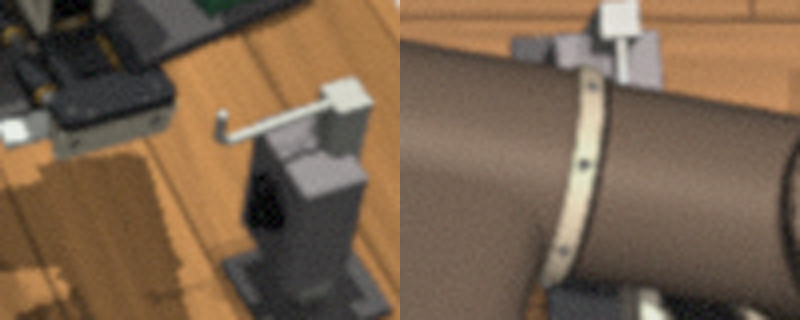

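```bash
python3 - <<'E'
from h import *
t=np.radians(2.6)
def P(k,l=0,h=.291): return (.5031+k*np.cos(t)-l*np.sin(t),-.2816+k*np.sin(t)+l*np.cos(t),h)
for n,p in dict(tcp=P(0),end=P(-.043),eye=P(.055),tipend=P(.076),b1=P(-.039,-.097,.356),b2=P(.039,-.097,.356),tip=(.63,-.278,.256)).items(): print(n,(proj("side",p)-[270,180]+.5)*4)
# where the tag is now, from the network / brightness
r=regions_of("tag","side");print([(d["rect"],round(d["score"],2)) for d in r])
E
```

```text
tcp [ 56.80449795 125.35370465]
end [ -1.81397478 141.30435654]
eye [130.25611837 105.30146723]
tipend [157.83545844  97.75341581]
b1 [ 62.48073584 175.92298452]
b2 [176.14341611 143.95630932]
tip [220.05696051 116.1680848 ]
[([224.8, 288.7, 239.3, 326.1], 0.7), ([267.1, 206.6, 285.7, 218.0], 0.64)]
```

```bash
python3 - <<'E'
from h import *
t=np.radians(2.6)
im=cv2.resize(grab_frame("side")[195:228,255:300,::-1],None,fx=12,fy=12,interpolation=2)
for e,col in((-.053,(255,0,0)),(-.043,(0,0,255)),(-.033,(0,255,0))):
    q=[]
    for l in(-.01,.01):
        p=(.5031+e*np.cos(t)-l*np.sin(t),-.2816+e*np.sin(t)+l*np.cos(t),.2945);q.append(((proj("side",p)-[255,195]+.5)*12).astype(int))
    cv2.line(im,tuple(map(int,q[0])),tuple(map(int,q[1])),col,1)
cv2.imwrite("pics/t3.png",im)
E
```

```text
(no output)
```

View pics/t3.png

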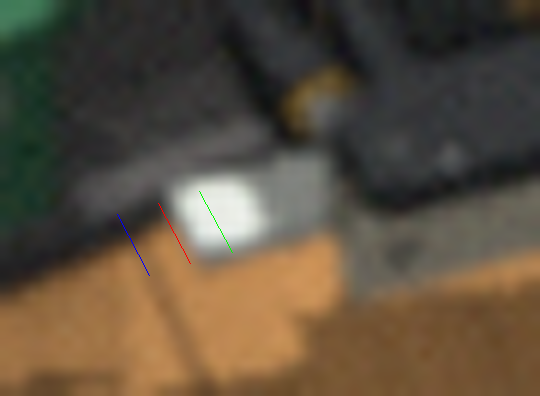

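The shank end shows about 39 mm behind the TCP, so the eye is about 58 mm ahead; the hook tip projects right where it is seen. Moving over the tip.

```bash
python3 go.py "[(.572,-.2806,.285,2.6),(.572,-.2806,.252,2.6)]"
```

```text
10.02 [ 0.5036 -0.2818  0.2907] [ 1.80e+02 -1.00e-02  2.47e+00] F [-1.4 -0.  -1. ] M [-0.06  0.   -0.03] w 0.0192 gf 25.0
-> (0.572, -0.2806, 0.285, 2.6) tx 0.273 ty 0.007 tz 0.023 tw -0.001
-> (0.572, -0.2806, 0.252, 2.6) tx 0.000 ty 0.000 tz 0.132 tw -0.000
```

Request:
arm_command(commands=[{"tx": 0.07, "ty": 0.007, "tz": 0, "twist": 0}, {"tx": 0.14, "ty": 0.007, "tz": 0, "twist": 0}, {"tx": 0.21, "ty": 0.007, "tz": 0, "twist": 0}, {"tx": 0.273, "ty": 0.007, "tz": 0, "twist": 0}, {"tx": 0.273, "ty": 0.007, "tz": 0, "twist": 0}, {"tx": 0.273, "ty": 0.007, "tz": 0.023, "twist": 0}, {"tx": 0.273, "ty": 0.007, "tz": 0.023, "twist": 0}, {"tx": 0.273, "ty": 0.007, "tz": 0.023, "twist": 0}])

```text
t: 10.68
eef_pos: [0.5711, -0.2806, 0.2844]
ee_rot: [-3.141, 0.001, 0.043]
force: [-0.2, -1.0, -1.0]
width: 0.019
gripper_force: 25.0
```

Request:
arm_command(commands=[{"tx": 0, "ty": 0, "tz": 0.02, "twist": 0}, {"tx": 0, "ty": 0, "tz": 0.04, "twist": 0}, {"tx": 0, "ty": 0, "tz": 0.06, "twist": 0}, {"tx": 0, "ty": 0, "tz": 0.08, "twist": 0}, {"tx": 0, "ty": 0, "tz": 0.1, "twist": 0}, {"tx": 0, "ty": 0, "tz": 0.12, "twist": 0}, {"tx": 0, "ty": 0, "tz": 0.13, "twist": 0}, {"tx": 0, "ty": 0, "tz": 0.13, "twist": 0}])

```text
t: 11.35
eef_pos: [0.5716, -0.2805, 0.2514]
ee_rot: [-3.141, 0.001, 0.043]
force: [0.5, 0.1, -0.7]
width: 0.0197
gripper_force: 25.0
```

```bash
python3 - <<'E'
from h import *
from go import cur
cur()
a=grab_frame("side")[190:240,290:360,::-1];cv2.imwrite("pics/t4.png",cv2.resize(a,None,fx=10,fy=10,interpolation=2))
E
```

```text
11.35 [ 0.5716 -0.2805  0.2514] [-1.7997e+02  7.0000e-02  2.4400e+00] F [ 0.5  0.1 -0.7] M [-0.05 -0.01 -0.01] w 0.0197 gf 25.0
```

View pics/t4.png

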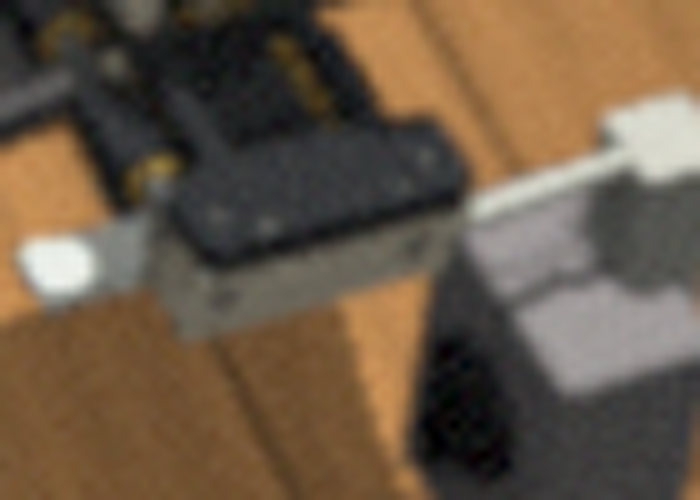

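Eye's underside is now below the tip's top with no contact force: the tip is through the eye. Lowering on.

Request:
arm_command(commands=[{"tx": 0, "ty": 0, "tz": 0.015, "twist": 0}, {"tx": 0, "ty": 0, "tz": 0.03, "twist": 0}, {"tx": 0, "ty": 0, "tz": 0.045, "twist": 0}, {"tx": 0, "ty": 0, "tz": 0.06, "twist": 0}, {"tx": 0, "ty": 0, "tz": 0.06, "twist": 0}, {"tx": 0, "ty": 0, "tz": 0.06, "twist": 0}, {"tx": 0, "ty": 0, "tz": 0.06, "twist": 0}, {"tx": 0, "ty": 0, "tz": 0.06, "twist": 0}])

```text
t: 12.07
eef_pos: [0.572, -0.2807, 0.2376]
ee_rot: [3.141, -0.0, 0.043]
force: [-0.4, -0.9, -1.0]
width: 0.0192
gripper_force: 25.0
```

Request:
arm_command(commands=[{"tx": -0.01, "ty": 0, "tz": 0, "twist": 0}, {"tx": -0.02, "ty": 0, "tz": 0, "twist": 0}, {"tx": -0.03, "ty": 0, "tz": 0, "twist": 0}, {"tx": -0.03, "ty": 0, "tz": 0, "twist": 0}, {"tx": -0.036, "ty": 0, "tz": 0, "twist": 0}, {"tx": -0.036, "ty": 0, "tz": 0, "twist": 0}, {"tx": -0.036, "ty": 0, "tz": 0, "twist": 0}, {"tx": -0.036, "ty": 0, "tz": 0, "twist": 0}])

```text
t: 12.73
eef_pos: [0.5659, -0.2809, 0.2383]
ee_rot: [3.141, -0.007, 0.043]
force: [10.0, 0.9, -2.6]
width: 0.0199
gripper_force: 25.0
```

Request:
arm_command(commands=[{"tx": 0.015, "ty": 0, "tz": 0, "twist": 0}, {"tx": 0.03, "ty": 0, "tz": 0.012, "twist": 0}, {"tx": 0.03, "ty": 0, "tz": 0.012, "twist": 0}, {"tx": 0.03, "ty": 0, "tz": 0.012, "twist": 0}, {"tx": 0.03, "ty": 0, "tz": 0.012, "twist": 0}, {"tx": 0.03, "ty": 0, "tz": 0.012, "twist": 0}, {"tx": 0.03, "ty": 0, "tz": 0.012, "twist": 0}, {"tx": 0.03, "ty": 0, "tz": 0.012, "twist": 0}])

```text
t: 13.4
eef_pos: [0.5703, -0.2808, 0.2344]
ee_rot: [3.142, -0.0, 0.043]
force: [-0.1, 0.4, -0.4]
width: 0.0195
gripper_force: 25.0
```

Request:
arm_command(commands=[{"tx": 0, "ty": 0, "tz": 0, "twist": 0}, {"tx": 0, "ty": 0, "tz": 0, "twist": 0}, {"tx": 0, "ty": 0, "tz": 0, "twist": 0}, {"tx": 0, "ty": 0, "tz": 0, "twist": 0}, {"tx": 0, "ty": 0, "tz": 0, "twist": 0}, {"tx": 0, "ty": 0, "tz": 0, "twist": 0}, {"tx": 0, "ty": 0, "tz": 0, "twist": 0}, {"tx": 0, "ty": 0, "tz": 0, "twist": 0}], claw=0.6)

```text
t: 14.07
eef_pos: [0.5704, -0.2807, 0.2343]
ee_rot: [3.142, 0.0, 0.043]
force: [-0.3, -0.4, 0.3]
width: 0.0522
gripper_force: 0.0
```

Request:
arm_command(commands=[{"tx": 0, "ty": 0, "tz": -0.05, "twist": 0}, {"tx": 0, "ty": 0, "tz": -0.1, "twist": 0}, {"tx": 0, "ty": 0, "tz": -0.2, "twist": 0}, {"tx": 0, "ty": 0, "tz": -0.3, "twist": 0}, {"tx": -0.2, "ty": 0, "tz": -0.4, "twist": 0}, {"tx": -0.4, "ty": 0, "tz": -0.4, "twist": 0}, {"tx": -0.4, "ty": -0.1, "tz": -0.4, "twist": 0}, {"tx": -0.4, "ty": -0.2, "tz": -0.4, "twist": 0}])

```text
t: 14.73
eef_pos: [0.4649, -0.2356, 0.336]
ee_rot: [3.141, -0.002, 0.039]
force: [1.1, 0.1, -0.1]
width: 0.0526
gripper_force: 0.0
```

```bash
python3 - <<'E'
from h import *
from go import cur
cur()
a=grab_frame("side");b=grab_frame("top")
for q in("tag","tag_eye"): print(q,[(np.round(d["uv"]),round(d["score"],2)) for d in spot_point(q,"side")[:3]])
print([(np.round(d["rect"]),round(d["score"],2)) for d in regions_of("tag","side")])
for n,p in dict(eye=(.636,-.278,.213),end=(.636,-.278,.115)).items(): print(n,proj("side",p))
# combined picture: hook zone, bracket zone
A=cv2.resize(a[190:265,290:365,::-1],(400,400),interpolation=2)
B=cv2.resize(b[165:265,130:230,::-1],(400,400),interpolation=2)
cv2.imwrite("pics/t5.png",np.hstack([A,B]))
E
```

```text
14.73 [ 0.4649 -0.2356  0.336 ] [ 1.7998e+02 -1.3000e-01  2.2600e+00] F [ 1.1  0.1 -0.1] M [ 0.   -0.11  0.03] w 0.0526 gf 0.0
tag [(array([230., 305.]), 0.72), (array([335., 214.]), 0.72), (array([335., 222.]), 0.63)]
tag_eye [(array([232., 296.]), 0.7), (array([337., 215.]), 0.52)]
[(array([225., 288., 238., 325.]), 0.75), (array([330., 213., 340., 228.]), 0.44)]
eye [324.93534996 218.23209125]
end [321.70832196 239.78986294]
```

View pics/t5.png

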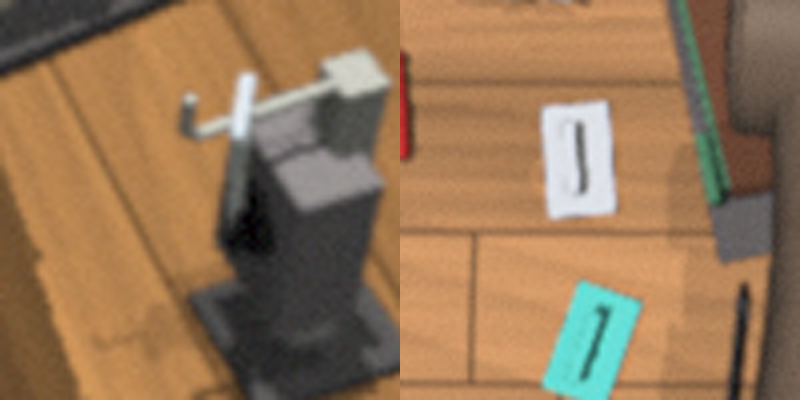

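Left half: the tag hangs from the bar, at (245,75)–(235,240) in the crop, but some way behind the bend rather than in it. Right half: the bracket lies as before, web nearly along x. I check whether the tag is still moving.

```bash
cat > tagchk.py <<'E'
from h import *
a=grab_frame("side").astype(int)
m=(a.min(2)>185).astype(np.uint8);m[:195]=0;m[235:]=0;m[:,:318]=0;m[:,350:]=0
n,l,s,c=cv2.connectedComponentsWithStats(m);print("bright",[(list(map(int,s[i])),np.round(c[i],1)) for i in range(1,n) if s[i][4]>2])
print("tag",[(np.round(d["rect"]),round(d["score"],2)) for d in regions_of("tag","side")])
E
python3 tagchk.py; python3 - <<'E'
from h import *
for k in range(0,70,10):
    t=np.radians(2.6);b=np.array([.634+k*1e-3*np.cos(t),-.278+k*1e-3*np.sin(t),.226+k*3e-5])
    print(k,proj("side",b+[0,0,.008]),proj("side",b),proj("side",b-[0,0,.111]))
im=grab_frame("side")[200:242,322:346].max(2);print(im[::2])
E
```

```text
bright [([333, 204, 5, 11, 32], array([335.2, 208.9]))]
tag [(array([224., 289., 241., 324.]), 0.79), (array([217., 135., 246., 146.]), 0.53)]
0 [325.028111   213.48362317] [324.75245481 215.36385744] [321.10923336 239.9445705 ]
10 [328.13409945 212.53305775] [327.84682458 214.4135259 ] [324.04911515 239.00203717]
20 [331.22652861 211.58580718] [330.9277719  213.46645431] [326.97730254 238.06207586]
30 [334.30531557 210.64190432] [333.99521436 212.52267568] [329.89371992 237.12472099]
40 [337.37038007 209.70138116] [337.04907217 211.58222219] [332.79829388 236.19000621]
50 [340.4216444  208.76426884] [340.08926807 210.64512514] [335.6909531  235.25796438]
60 [343.4590334  207.83059766] [343.11572731 209.711415  ] [338.57162839 234.32862763]
[[187 187 192 184 181 182 184 184 180 178 179 175 177 174 152 133 140 157
  170 174 170 173 173 172]
 [192 190 182 185 185 179 181 185 181 182 180 176 179 178 171 160 137 143
  157 166 170 174 170 174]
 [193 188 190 191 187 185 179 177 183 180 179 178 189 214 226 203 171 143
  144 158 163 173 170 171]
 [194 191 188 184 184 187 185 181 176 177 181 
[... 1072 characters left out ...]
82 189 193 190 188 186 185 159 102  76  95  92  67  31  15  17  31
   42  45  52  50  61  92]
 [181 184 185 187 191 191 185 179 144  81  68  78  53  24  16   8   8  20
   24  46  56  48  53  53]
 [188 185 182 185 186 191 189 176 121  65  47  55  26  15  14   5   9   9
   21  41  47  55  55  56]
 [183 189 186 186 187 184 185 169 110  54  38  19   9  17  12  10  14  15
   21  38  46  54  53  50]
 [172 178 188 184 184 184 180 171 127  82  47  24  19  26  18  11  16  13
   22  38  49  51  56  59]
 [170 171 179 186 188 185 183 180 173 151  92  50  44  45  45  37  34  38
   42  48  49  50  56  59]
 [169 165 171 174 170 162 160 163 162 156 144 107  66  44  41  47  44  50
   51  50  47  59  57  57]]
```

```bash
python3 - <<'E'
from h import *
print("box corner near",tri([("top",(335,133.7)),("side",(346.3,227))]),"far",tri([("top",(310,134.5)),("side",(338.3,213.8))]))
E
python3 tagchk.py
python3 go.py "[(.666,-.2765,.34,2.6),(.666,-.2765,.217,2.6)]"
```

```text
box corner near (array([ 0.68921615, -0.31371568,  0.19342819]), [0.002, 0.002]) far (array([ 0.69588437, -0.23897221,  0.17031031]), [0.006, 0.006])
bright [([333, 204, 6, 12, 34], array([335.2, 209.1])), ([329, 213, 3, 1, 3], array([330., 213.]))]
tag [(array([224., 289., 240., 325.]), 0.51)]
15.23 [ 0.4686 -0.2354  0.3338] [-1.7999e+02  6.0000e-02  2.4100e+00] F [-0.5 -0.4 -0.5] M [ 0.01 -0.01 -0.03] w 0.0526 gf 0.0
-> (0.666, -0.2765, 0.34, 2.6) tx 0.782 ty 0.197 tz -0.025 tw -0.001
-> (0.666, -0.2765, 0.217, 2.6) tx 0.000 ty 0.000 tz 0.492 tw -0.000
```

Request:
arm_command(commands=[{"tx": 0.782, "ty": 0.197, "tz": -0.03, "twist": 0}, {"tx": 0.782, "ty": 0.197, "tz": -0.03, "twist": 0}, {"tx": 0.782, "ty": 0.197, "tz": -0.03, "twist": 0}, {"tx": 0.782, "ty": 0.197, "tz": -0.03, "twist": 0}, {"tx": 0.782, "ty": 0.197, "tz": -0.03, "twist": 0}, {"tx": 0.782, "ty": 0.197, "tz": -0.03, "twist": 0}, {"tx": 0.782, "ty": 0.197, "tz": -0.03, "twist": 0}, {"tx": 0.782, "ty": 0.197, "tz": -0.03, "twist": 0}], claw=1)

```text
t: 15.9
eef_pos: [0.6658, -0.2762, 0.3404]
ee_rot: [-3.141, 0.002, 0.042]
force: [-0.6, -0.1, 0.2]
width: 0.0871
gripper_force: 0.0
```

```bash
python3 go.py "[(.667,-.2765,.217,2.6)]"
```

```text
15.9 [ 0.6658 -0.2762  0.3404] [-1.7999e+02  1.2000e-01  2.4200e+00] F [-0.6 -0.1  0.2] M [-0.02  0.04  0.01] w 0.0871 gf 0.0
-> (0.667, -0.2765, 0.217, 2.6) tx 0.005 ty 0.001 tz 0.494 tw -0.001
```

Request:
arm_command(commands=[{"tx": 0.004, "ty": 0, "tz": 0.1, "twist": 0}, {"tx": 0.004, "ty": 0, "tz": 0.2, "twist": 0}, {"tx": 0.004, "ty": 0, "tz": 0.29, "twist": 0}, {"tx": 0.004, "ty": 0, "tz": 0.37, "twist": 0}, {"tx": 0.004, "ty": 0, "tz": 0.44, "twist": 0}, {"tx": 0.004, "ty": 0, "tz": 0.49, "twist": 0}, {"tx": 0.004, "ty": 0, "tz": 0.49, "twist": 0}, {"tx": 0.004, "ty": 0, "tz": 0.49, "twist": 0}])

```text
t: 16.57
eef_pos: [0.6663, -0.276, 0.2202]
ee_rot: [3.141, -0.0, 0.043]
force: [0.6, 0.2, 0.7]
width: 0.0878
gripper_force: 0.0
```

Request:
arm_command(commands=[{"tx": 0, "ty": 0, "tz": 0, "twist": 0}, {"tx": 0, "ty": 0, "tz": 0, "twist": 0}, {"tx": 0, "ty": 0, "tz": 0, "twist": 0}, {"tx": 0, "ty": 0, "tz": 0, "twist": 0}, {"tx": 0, "ty": 0, "tz": 0, "twist": 0}, {"tx": 0, "ty": 0, "tz": 0, "twist": 0}, {"tx": 0, "ty": 0, "tz": 0, "twist": 0}, {"tx": 0, "ty": 0, "tz": 0, "twist": 0}], claw=0.4, grip_force=5)

```text
t: 17.23
eef_pos: [0.6668, -0.2759, 0.2192]
ee_rot: [3.142, 0.0, 0.043]
force: [-0.3, -1.6, 1.3]
width: 0.0401
gripper_force: 1.1
```

Request:
arm_command(commands=[{"tx": 0, "ty": 0, "tz": 0, "twist": 0}, {"tx": 0, "ty": 0, "tz": 0, "twist": 0}, {"tx": 0, "ty": 0, "tz": 0, "twist": 0}, {"tx": 0, "ty": 0, "tz": 0, "twist": 0}, {"tx": 0, "ty": 0, "tz": 0, "twist": 0}, {"tx": 0, "ty": 0, "tz": 0, "twist": 0}, {"tx": 0, "ty": 0, "tz": 0, "twist": 0}, {"tx": 0, "ty": 0, "tz": 0, "twist": 0}])

```text
t: 17.9
eef_pos: [0.6665, -0.2767, 0.2196]
ee_rot: [3.141, 0.0, 0.042]
force: [-1.9, -4.6, 2.0]
width: 0.0355
gripper_force: 2.8
```

```bash
python3 tagchk.py; python3 go.py "[(.636,-.2775,.219,2.6)]"
```

```text
bright []
tag [(array([224., 287., 238., 325.]), 0.59), (array([330., 214., 340., 232.]), 0.52), (array([324., 208., 366., 264.]), 0.49)]
18.0 [ 0.6665 -0.2767  0.2196] [1.7995e+02 1.0000e-02 2.4200e+00] F [-2.1 -5.1  1.2] M [-1.84  0.6   0.01] w 0.0356 gf 2.8
-> (0.636, -0.2775, 0.219, 2.6) tx -0.122 ty -0.002 tz 0.002 tw -0.001
```

Request:
arm_command(commands=[{"tx": -0.01, "ty": 0, "tz": 0, "twist": 0}, {"tx": -0.02, "ty": 0, "tz": 0, "twist": 0}, {"tx": -0.03, "ty": 0, "tz": 0, "twist": 0}, {"tx": -0.04, "ty": 0, "tz": 0, "twist": 0}, {"tx": -0.05, "ty": 0, "tz": 0, "twist": 0}, {"tx": -0.06, "ty": 0, "tz": 0, "twist": 0}, {"tx": -0.07, "ty": 0, "tz": 0, "twist": 0}, {"tx": -0.08, "ty": 0, "tz": 0, "twist": 0}])

```text
t: 18.67
eef_pos: [0.6464, -0.2764, 0.2192]
ee_rot: [-3.141, 0.0, 0.043]
force: [0.7, 0.6, -0.1]
width: 0.035
gripper_force: 0.1
```

```bash
python3 tagchk.py; python3 go.py "[(.636,-.2775,.219,2.6)]"
```

```text
bright []
tag [(array([224., 289., 238., 325.]), 0.72), (array([228., 129., 312., 205.]), 0.49), (array([329., 224., 338., 236.]), 0.42)]
18.77 [ 0.6463 -0.2766  0.2194] [-1.7999e+02  1.0000e-02  2.4400e+00] F [-0.3 -0.8 -0. ] M [-0.13  0.04 -0.05] w 0.0351 gf 0.1
-> (0.636, -0.2775, 0.219, 2.6) tx -0.041 ty 0.002 tz 0.002 tw -0.001
```

Request:
arm_command(commands=[{"tx": 0, "ty": 0, "tz": 0, "twist": 0}, {"tx": 0, "ty": 0, "tz": 0, "twist": 0}, {"tx": 0, "ty": 0, "tz": -0.1, "twist": 0}, {"tx": 0, "ty": 0, "tz": -0.25, "twist": 0}, {"tx": 0, "ty": 0, "tz": -0.4, "twist": 0}, {"tx": -0.2, "ty": -0.1, "tz": -0.5, "twist": 0}, {"tx": -0.4, "ty": -0.2, "tz": -0.5, "twist": 0}, {"tx": -0.5, "ty": -0.3, "tz": -0.5, "twist": 0}], claw=1)

```text
t: 19.43
eef_pos: [0.539, -0.2213, 0.3438]
ee_rot: [3.141, -0.001, 0.042]
force: [0.4, 1.4, -0.3]
width: 0.0827
gripper_force: 0.0
```

```bash
python3 tagchk.py; python3 - <<'E'
from h import *
im=grab_frame("side")[200:244,320:348].max(2)
print("\n".join("%d "%(200+2*i)+" ".join("%3d"%v for v in r) for i,r in enumerate(im[::2])))
t=grab_frame("top");print("top");im=t[118:156,312:340].max(2)
print("\n".join("%d "%(118+2*i)+" ".join("%3d"%v for v in r) for i,r in enumerate(im[::2])))
E
```

```text
bright [([333, 204, 9, 10, 35], array([335.7, 208.7]))]
tag [(array([318., 287., 334., 314.]), 0.6), (array([222., 288., 238., 324.]), 0.58)]
200 193 192 184 189 191 183 183 181 185 182 181 178 179 180 178 171 154 135 137 156 168 173 170 173 175 174 174 168
202 195 193 186 184 189 184 184 181 184 186 181 178 180 178 179 181 173 157 143 138 161 169 174 170 172 177 175 170
204 191 193 194 192 187 188 190 183 184 179 181 183 180 175 192 222 224 194 165 145 139 159 164 169 169 170 173 172
206 185 192 195 191 183 182 183 185 183 182 178 178 182 188 206 236 233 193 175 161 142 134 146 158 167 165 171 191
208 181 187 191 184 143 134 150 177 186 187 181 175 178 191 219 240 227 186 165 164 170 178 194 200 203 191 173 156
210 183 183 179 157 100  93 126 174 187 182 182 177 173 197 232 238 223 205 203 195 181 168 149 137 134 143 141 137
212 190 186 174 142  96  91 137 180 191 192 195 200 203 217 239 233 189 142 134 135 144 151 155 151 156 149 139 119
214 193 188 178 133  96  87 112 150 185 184 170 159 156 153 180 172 132 139 153 155 155 155 153 145 145 138 138 127
216 196 191 188 184 169 159 14
[... 3101 characters left out ...]
  49
144 116 116 122 119 119 121 120 120 117 121 119 122 123 120 119 123 122 122 119 121 123 122 121 122 113  99  69  45
146 117 117 119 113 119 117 119 116 116 119 117 115 113 118 118 123 115 118 119 120 120 118 117 116 108 105  84  57
148 110 114 110 111 113 112 111 113 114 117 110 110 110 114 115 113 113 114 115 112 120 112 116 117 112 106  94  71
150 109 113 108 111 110 104 111 108 105 105 109 111 109 108 110 110 107 111 110 113 110 111 114 108 114 102 101  86
152 100 103 103 107 101 101 109 104 105 103 104 106 104 107 105 103 103 106 106 105 108 109 106 108 107 104 102  98
154 101  99 101 102  98  99 102  98 101  98  99 101 108 103 101 102 104 103 102 102 107  98 100 102 103 101  96  94
```

```bash
python3 - <<'E'
from h import *
for l in(-.022,0,.022): print(proj("side",(.667,-.2765+l,.235)),proj("side",(.667+l*.7,-.2765+l*.7,.235)),proj("side",(.667-l*.7,-.2765+l*.7,.235)))
E
python3 go.py "[(.690,-.2755,.34,2.6),(.690,-.2755,.214,2.6)]"
```

```text
[338.34518769 215.63883514] [332.55439148 215.24056808] [342.22585533 212.84993294]
[335.23685785 210.35371903] [335.23685785 210.35371903] [335.23685785 210.35371903]
[332.18612812 205.17332815] [337.86167315 205.56361796] [328.29735865 207.87563259]
19.63 [ 0.5391 -0.2206  0.3445] [ 1.7998e+02 -1.5000e-01  2.5000e+00] F [-0.3 -0.3  0.2] M [-0.02 -0.05 -0.01] w 0.0872 gf 0.0
-> (0.69, -0.2755, 0.34, 2.6) tx 0.593 ty 0.246 tz 0.018 tw -0.001
-> (0.69, -0.2755, 0.214, 2.6) tx 0.000 ty 0.000 tz 0.504 tw -0.000
```

Request:
arm_command(commands=[{"tx": 0.3, "ty": 0.12, "tz": 0, "twist": 0}, {"tx": 0.625, "ty": 0.246, "tz": 0.018, "twist": 0}, {"tx": 0.625, "ty": 0.246, "tz": 0.018, "twist": 0}, {"tx": 0.625, "ty": 0.246, "tz": 0.018, "twist": 0}, {"tx": 0.625, "ty": 0.246, "tz": 0.018, "twist": 0}, {"tx": 0.625, "ty": 0.246, "tz": 0.018, "twist": 0}, {"tx": 0.625, "ty": 0.246, "tz": 0.018, "twist": 0}, {"tx": 0.625, "ty": 0.246, "tz": 0.018, "twist": 0}], claw=0.2)

```text
t: 20.3
eef_pos: [0.6983, -0.2761, 0.3388]
ee_rot: [3.141, -0.0, 0.043]
force: [-0.4, 0.3, 0.9]
width: 0.0395
gripper_force: 0.0
```

Request:
arm_command(commands=[{"tx": 0, "ty": 0, "tz": 0.08, "twist": 0}, {"tx": 0, "ty": 0, "tz": 0.16, "twist": 0}, {"tx": 0, "ty": 0, "tz": 0.24, "twist": 0}, {"tx": 0, "ty": 0, "tz": 0.3, "twist": 0}, {"tx": 0, "ty": 0, "tz": 0.35, "twist": 0}, {"tx": 0, "ty": 0, "tz": 0.4, "twist": 0}, {"tx": 0, "ty": 0, "tz": 0.4, "twist": 0}, {"tx": 0, "ty": 0, "tz": 0.4, "twist": 0}])

```text
t: 20.97
eef_pos: [0.6982, -0.2759, 0.2391]
ee_rot: [3.141, -0.0, 0.043]
force: [0.4, 0.4, 0.3]
width: 0.0176
gripper_force: 0.0
```

```bash
python3 go.py "[(.698,-.2755,.214,2.6)]"
```

```text
20.97 [ 0.6982 -0.2759  0.2391] [ 1.7998e+02 -1.0000e-02  2.4500e+00] F [0.4 0.4 0.3] M [-0.06  0.   -0.06] w 0.0176 gf 0.0
-> (0.698, -0.2755, 0.214, 2.6) tx -0.001 ty -0.001 tz 0.100 tw -0.001
```

Request:
arm_command(commands=[{"tx": 0, "ty": 0, "tz": 0.03, "twist": 0}, {"tx": 0, "ty": 0, "tz": 0.05, "twist": 0}, {"tx": 0, "ty": 0, "tz": 0.07, "twist": 0}, {"tx": 0, "ty": 0, "tz": 0.09, "twist": 0}, {"tx": 0, "ty": 0, "tz": 0.1, "twist": 0}, {"tx": 0, "ty": 0, "tz": 0.1, "twist": 0}, {"tx": 0, "ty": 0, "tz": 0.1, "twist": 0}, {"tx": 0, "ty": 0, "tz": 0.1, "twist": 0}])

```text
t: 21.63
eef_pos: [0.6986, -0.276, 0.2137]
ee_rot: [3.141, -0.0, 0.043]
force: [-0.1, -0.6, 0.4]
width: 0.0179
gripper_force: 0.0
```

Request:
arm_command(commands=[{"tx": -0.013, "ty": 0, "tz": 0, "twist": 0}, {"tx": -0.026, "ty": 0, "tz": 0, "twist": 0}, {"tx": -0.04, "ty": 0, "tz": 0, "twist": 0}, {"tx": -0.053, "ty": 0, "tz": 0, "twist": 0}, {"tx": -0.066, "ty": 0, "tz": 0, "twist": 0}, {"tx": -0.08, "ty": 0, "tz": 0, "twist": 0}, {"tx": -0.09, "ty": 0, "tz": 0, "twist": 0}, {"tx": -0.1, "ty": 0, "tz": 0, "twist": 0}])

```text
t: 22.3
eef_pos: [0.6731, -0.277, 0.2136]
ee_rot: [-3.142, -0.0, 0.043]
force: [0.2, 0.8, 0.6]
width: 0.0177
gripper_force: 0.1
```

Request:
arm_command(commands=[{"tx": -0.013, "ty": 0, "tz": 0, "twist": 0}, {"tx": -0.026, "ty": 0, "tz": 0, "twist": 0}, {"tx": -0.04, "ty": 0, "tz": 0, "twist": 0}, {"tx": -0.05, "ty": 0, "tz": 0, "twist": 0}, {"tx": -0.06, "ty": 0, "tz": 0, "twist": 0}, {"tx": -0.066, "ty": 0, "tz": 0, "twist": 0}, {"tx": -0.07, "ty": 0, "tz": 0, "twist": 0}, {"tx": -0.07, "ty": 0, "tz": 0, "twist": 0}])

```text
t: 22.97
eef_pos: [0.658, -0.2777, 0.2148]
ee_rot: [3.14, -0.005, 0.043]
force: [5.6, 1.0, 1.9]
width: 0.0175
gripper_force: 2.9
```

```bash
python3 tagchk.py;python3 go.py "[]"; python3 - <<'E'
from h import *
for k in range(0,40,5):
    x=.634+k*1e-3;print(k,[np.round(proj("side",(x,-.278,z)),1) for z in(.15,.115)])
im=grab_frame("side")[208:246,316:344].max(2)
print("\n".join("%d "%(208+2*i)+" ".join("%3d"%v for v in r) for i,r in enumerate(im[::2])))
E
```

```text
bright []
tag [(array([224., 286., 237., 326.]), 0.81), (array([318., 211., 333., 244.]), 0.69)]
23.07 [ 0.658  -0.2777  0.2148] [179.94  -0.26   2.48] F [5.8 0.3 2.7] M [ 0.14 -1.98 -0.02] w 0.0175 gf 2.8
0 [array([322.2, 232.5]), array([321.1, 239.9])]
5 [array([323.7, 232.1]), array([322.6, 239.6])]
10 [array([325.3, 231.7]), array([324.1, 239.2])]
15 [array([326.8, 231.3]), array([325.6, 238.8])]
20 [array([328.3, 230.9]), array([327.1, 238.4])]
25 [array([329.8, 230.6]), array([328.6, 238. ])]
30 [array([331.3, 230.2]), array([330. , 237.6])]
35 [array([332.8, 229.8]), array([331.5, 237.2])]
208 206 205 205 198 190 190 182 139 101  97  68  32  25  31  61 112 128 105  79  52  33  39  53  62  66  66  58  64
210 149 153 149 141 125 117 113  87  88  89  94  81  50  34  67  92  92 117 108  76  57  52  59  64  65  57  62  58
212 119 120 123 120 116 113 105  89  84  87  98 126 121  87  70  74  79  83  89  60  49  57  58  61  65  64  62  62
214 113 122 122 120 123 115  95  88  86  87  90  96 122 137 125  89  81  82  74  56  47  43  57  65  71  70  65  66
216 108 114 124 125 125 118  94 
[... 1007 characters left out ...]
  47
234  93  90 105 114 107 100  86  86  96 113 112 113 117 107  72  47  27   3  10  22  23  12  15  12  21  36  47  47
236 181 155 146 168 174 147  99  90 100 108 112 112 114 109  87  59  37  31  19  33  28  19   5  21  23  43  52  52
238 182 178 155 154 176 179 148 115 109 112 112 117 115 113 110  94  60  47  50  44  48  44  40  44  46  48  46  52
240 178 180 175 150 151 178 182 165 132 123 101  93  91  92  89  91  81  64  55  48  50  48  51  50  47  45  47  56
242 175 178 179 169 138 127 140 136 107 101  92  92  89  84  78  73  65  56  50  50  50  46  45  46  46  51  49  59
244 157 147 123 110  93  76  65  75  84  73  62  64  58  48  49  44  48  44  46  44  50  51  48  47  44  50  51  59
```

Request:
arm_command(commands=[{"tx": 0.02, "ty": 0, "tz": 0, "twist": 0}, {"tx": 0.04, "ty": 0, "tz": 0, "twist": 0}, {"tx": 0.06, "ty": 0, "tz": 0, "twist": 0}, {"tx": 0.06, "ty": 0, "tz": -0.08, "twist": 0}, {"tx": 0.06, "ty": 0, "tz": -0.2, "twist": 0}, {"tx": 0.06, "ty": 0, "tz": -0.33, "twist": 0}, {"tx": 0.06, "ty": 0, "tz": -0.46, "twist": 0}, {"tx": 0.06, "ty": 0, "tz": -0.5, "twist": 0}])

```text
t: 23.78
eef_pos: [0.6721, -0.278, 0.3442]
ee_rot: [3.139, -0.006, 0.043]
force: [0.2, 0.1, 1.1]
width: 0.0177
gripper_force: 0.0
```

Request:
arm_command(commands=[{"tx": -0.2, "ty": -0.6, "tz": 0, "twist": 0}, {"tx": -0.2, "ty": -0.9, "tz": 0, "twist": 0}, {"tx": -0.3, "ty": -0.9, "tz": 0, "twist": 0}, {"tx": -0.5, "ty": -0.9, "tz": 0, "twist": 0}, {"tx": -0.5, "ty": -0.9, "tz": 0, "twist": 0}, {"tx": -0.5, "ty": -0.9, "tz": 0, "twist": 0}, {"tx": -0.5, "ty": -0.9, "tz": 0, "twist": 0}, {"tx": -0.5, "ty": -0.9, "tz": 0, "twist": 0}], claw=0.5)

```text
t: 24.45
eef_pos: [0.5346, -0.0556, 0.3397]
ee_rot: [-3.141, -0.002, 0.046]
force: [0.1, -0.3, 0.3]
width: 0.0438
gripper_force: 0.0
```

```bash
python3 tagchk.py;python3 go.py "[]"; python3 - <<'E'
from h import *
im=grab_frame("side")[204:246,312:344].max(2)
print("\n".join("%d "%(204+2*i)+" ".join("%3d"%v for v in r) for i,r in enumerate(im[::2])))
E
```

```text
bright [([325, 207, 8, 10, 24], array([328.6, 211.6]))]
tag [(array([323., 209., 338., 242.]), 0.63), (array([222., 286., 239., 324.]), 0.51)]
24.55 [ 0.5365 -0.0571  0.339 ] [ 1.80e+02 -4.00e-02  2.53e+00] F [ 0.  -0.6  0.3] M [-0.03 -0.    0.05] w 0.0442 gf 0.0
204 169 170 172 178 178 175 176 179 180 186 180 183 175 179 174 177 174 171 172 173 173 167 168 169 170 167 156 139 135 149 163 161
206 168 170 173 181 181 176 179 175 179 184 188 182 180 192 190 182 178 174 169 171 174 173 168 164 167 168 165 155 139 125 143 154
208 163 165 173 180 185 186 182 173 176 178 182 173 159 193 204 204 188 180 174 166 170 175 170 165 161 164 160 153 164 173 186 193
210 164 166 167 171 180 184 185 179 177 175 168 149  97  98 157 228 221 199 177 170 165 166 164 162 176 192 194 182 172 163 142 131
212 170 166 165 168 183 182 184 185 178 171 166 129  87  75 112 187 229 229 202 196 193 196 184 167 150 132 127 130 134 138 151 148
214 173 171 165 166 172 179 186 186 183 182 167 110  78  81  98 111 156 227 238 218 155  97  66  63  88 130 142 144 150 145 145 144
216 169 176 167 163 167 173 185 185 186 184 
[... 1235 characters left out ...]
   6  16  10   0   9  15  19  32  51  47
236 181 178 184 186 173 145 137 156 167 161 129  96  84  88 102 133 163 165 124  79  42  21  28  31  28  23   9  20  22  34  44  49
238 180 176 182 184 184 178 145 136 161 163 158 131 103  96 111 141 171 174 166 143  88  49  45  39  43  38  38  34  42  45  50  50
240 173 180 177 177 179 186 176 148 136 160 163 154 139 130 134 147 155 153 151 148 137 101  62  40  43  43  46  45  48  51  45  50
242 169 172 178 178 181 178 184 175 150 126 137 144 144 143 154 156 149 142 137 125 110  99  70  48  38  42  43  45  45  51  47  55
244 173 171 170 178 177 178 181 183 178 150 123 131 135 122 106 107  93  81  77  72  73  70  67  57  50  38  43  46  45  53  50  54
```

The tag now hangs square, about 1 cm behind the bend (top edge (325,207)–(332,216), shank down to (325,240)), clear of the box. Now the bracket.

```bash
python3 - <<'E'
from h import *
np.set_printoptions(precision=4,suppress=True)
c=np.array([onz("top",u,.008)[:2] for u in((165.25,191.75),(181.75,190.5),(183.5,218),(167.25,219.25))])
print(c,c.mean(0),[np.degrees(np.arctan2(*(c[a]-c[b])[::-1])) for a,b in((0,3),(1,2))],np.linalg.norm(c[0]-c[3]),np.linalg.norm(c[0]-c[1]))
im=grab_frame("top");m=(im.min(2)>150).astype(np.uint8)
k=np.zeros_like(m);k[180:228,155:195]=m[180:228,155:195];k=cv2.morphologyEx(k,cv2.MORPH_CLOSE,np.ones((7,7)))
P=np.array([onz("top",(x,y),.008)[:2]*1000 for y,x in np.argwhere(k)],np.float32);print(k.sum(),cv2.minAreaRect(P))
E
python3 go.py "[(.50,.17,.34,2.6),(.47,.228,.15,0)]"
```

```text
[[0.5169 0.2605]
 [0.5217 0.201 ]
 [0.4225 0.1926]
 [0.4178 0.2508]] [0.4697 0.2262] [np.float64(5.578216268777084), np.float64(4.827122206431403)] 0.09959369623075126 0.05969622696997658
1 ((560.1212768554688, 179.16207885742188), (0.0, 0.0), 0.0)
24.65 [ 0.537  -0.0579  0.3382] [1.7999e+02 4.0000e-02 2.4300e+00] F [-0.2 -0.5  0.6] M [-0.01 -0.04  0.06] w 0.0435 gf 0.0
-> (0.5, 0.17, 0.34, 2.6) tx -0.109 ty -0.917 tz -0.007 tw -0.001
-> (0.47, 0.228, 0.15, 0) tx -0.109 ty -0.237 tz 0.760 tw 0.014
```

Request:
arm_command(commands=[{"tx": -0.11, "ty": -0.92, "tz": 0, "twist": -0.014}, {"tx": -0.11, "ty": -0.92, "tz": 0, "twist": -0.014}, {"tx": -0.11, "ty": -0.92, "tz": 0, "twist": -0.014}, {"tx": -0.11, "ty": -0.92, "tz": 0, "twist": -0.014}, {"tx": -0.11, "ty": -0.92, "tz": 0, "twist": -0.014}, {"tx": -0.11, "ty": -0.92, "tz": 0, "twist": -0.014}, {"tx": -0.11, "ty": -0.92, "tz": 0, "twist": -0.014}, {"tx": -0.11, "ty": -0.92, "tz": 0, "twist": -0.014}])

```text
t: 25.32
eef_pos: [0.4997, 0.1718, 0.3376]
ee_rot: [3.14, 0.002, 0.088]
force: [-0.4, -1.0, 0.4]
width: 0.0442
gripper_force: 0.0
```

```bash
python3 go.py "[(.4697,.2265,.15,5)]"
```

```text
25.32 [0.4997 0.1718 0.3376] [1.7993e+02 9.0000e-02 5.0300e+00] F [-0.4 -1.   0.4] M [-0.11 -0.08  0.  ] w 0.0442 gf 0.0
-> (0.4697, 0.2265, 0.15, 5) tx -0.100 ty -0.228 tz 0.750 tw 0.000
```

Request:
arm_command(commands=[{"tx": -0.1, "ty": -0.228, "tz": 0.1, "twist": 0}, {"tx": -0.1, "ty": -0.228, "tz": 0.3, "twist": 0}, {"tx": -0.1, "ty": -0.228, "tz": 0.5, "twist": 0}, {"tx": -0.1, "ty": -0.228, "tz": 0.75, "twist": 0}, {"tx": -0.1, "ty": -0.228, "tz": 0.9, "twist": 0}, {"tx": -0.1, "ty": -0.228, "tz": 1, "twist": 0}, {"tx": -0.1, "ty": -0.228, "tz": 1, "twist": 0}, {"tx": -0.1, "ty": -0.228, "tz": 1, "twist": 0}])

```text
t: 25.98
eef_pos: [0.4668, 0.2214, 0.0824]
ee_rot: [3.135, 0.009, 0.083]
force: [-1.2, -0.7, -0.4]
width: 0.0435
gripper_force: 0.0
```

```bash
python3 go.py "[(.4697,.2265,.018,5)]"
```

```text
25.98 [0.4668 0.2214 0.0824] [179.62   0.52   4.77] F [-1.2 -0.7 -0.4] M [-0.19  0.14 -0.02] w 0.0435 gf 0.0
-> (0.4697, 0.2265, 0.018, 5) tx 0.013 ty -0.019 tz 0.258 tw -0.001
```

Request:
arm_command(commands=[{"tx": 0, "ty": 0, "tz": 0, "twist": 0}, {"tx": 0, "ty": 0, "tz": 0.04, "twist": 0}, {"tx": 0, "ty": 0, "tz": 0.1, "twist": 0}, {"tx": 0, "ty": 0, "tz": 0.16, "twist": 0}, {"tx": 0, "ty": 0, "tz": 0.22, "twist": 0}, {"tx": 0, "ty": 0, "tz": 0.26, "twist": 0}, {"tx": 0, "ty": 0, "tz": 0.278, "twist": 0}, {"tx": 0, "ty": 0, "tz": 0.278, "twist": 0}])

```text
t: 26.65
eef_pos: [0.4698, 0.2257, 0.0192]
ee_rot: [-3.141, -0.0, 0.086]
force: [-0.3, -0.1, 0.5]
width: 0.0437
gripper_force: 0.0
```

Request:
arm_command(commands=[{"tx": 0, "ty": 0, "tz": 0, "twist": 0}, {"tx": 0, "ty": 0, "tz": 0, "twist": 0}, {"tx": 0, "ty": 0, "tz": 0, "twist": 0}, {"tx": 0, "ty": 0, "tz": 0, "twist": 0}, {"tx": 0, "ty": 0, "tz": 0, "twist": 0}, {"tx": 0, "ty": 0, "tz": 0, "twist": 0}, {"tx": 0, "ty": 0, "tz": 0, "twist": 0}, {"tx": 0, "ty": 0, "tz": 0, "twist": 0}], claw=0, grip_force=15)

```text
t: 27.32
eef_pos: [0.4698, 0.2263, 0.0195]
ee_rot: [-3.141, -0.001, 0.087]
force: [-0.7, 3.0, 5.6]
width: 0.0116
gripper_force: 15.0
```

```bash
python3 go.py "[(.4697,.2265,.20,5)]"
```

```text
27.32 [0.4698 0.2263 0.0195] [-1.7996e+02 -6.0000e-02  4.9900e+00] F [-0.7  3.   5.6] M [0.78 0.42 0.06] w 0.0116 gf 15.0
-> (0.4697, 0.2265, 0.2, 5) tx -0.000 ty -0.001 tz -0.722 tw -0.000
```

Request:
arm_command(commands=[{"tx": 0, "ty": 0, "tz": -0.05, "twist": 0}, {"tx": 0, "ty": 0, "tz": -0.15, "twist": 0}, {"tx": 0, "ty": 0, "tz": -0.3, "twist": 0}, {"tx": 0, "ty": 0, "tz": -0.45, "twist": 0}, {"tx": 0, "ty": 0, "tz": -0.6, "twist": 0}, {"tx": 0, "ty": 0, "tz": -0.75, "twist": 0}, {"tx": 0, "ty": 0, "tz": -0.9, "twist": 0}, {"tx": 0, "ty": 0, "tz": -1, "twist": 0}])

```text
t: 27.98
eef_pos: [0.4695, 0.2254, 0.2723]
ee_rot: [-3.14, -0.002, 0.087]
force: [0.6, 0.4, -2.1]
width: 0.0116
gripper_force: 15.0
```

```bash
python3 go.py "[(.544,.0547,.265,11.2)]"
```

```text
27.98 [0.4695 0.2254 0.2723] [-1.7993e+02 -1.2000e-01  4.9700e+00] F [ 0.6  0.4 -2.1] M [ 0.1  -0.22 -0.03] w 0.0116 gf 15.0
-> (0.544, 0.0547, 0.265, 11.2) tx 0.238 ty 0.706 tz 0.029 tw -0.035
```

Request:
arm_command(commands=[{"tx": 0.06, "ty": 0.12, "tz": 0, "twist": -0.01}, {"tx": 0.1, "ty": 0.24, "tz": 0, "twist": -0.02}, {"tx": 0.14, "ty": 0.36, "tz": 0, "twist": -0.035}, {"tx": 0.18, "ty": 0.48, "tz": 0, "twist": -0.035}, {"tx": 0.22, "ty": 0.6, "tz": 0, "twist": -0.035}, {"tx": 0.238, "ty": 0.706, "tz": 0, "twist": -0.035}, {"tx": 0.238, "ty": 0.706, "tz": 0, "twist": -0.035}, {"tx": 0.238, "ty": 0.706, "tz": 0, "twist": -0.035}])

```text
t: 28.65
eef_pos: [0.5433, 0.0533, 0.2678]
ee_rot: [3.141, 0.003, 0.194]
force: [-0.6, 0.6, -2.1]
width: 0.012
gripper_force: 15.0
```

```bash
python3 go.py "[(.544,.0547,.215,11.2)]"; python3 - <<'E'
from h import *
grab_frame("side");print([(np.round(d["uv"],1),round(d["score"],2)) for d in spot_point("bracket","side")[:3]])
s=get_state();x,y,z=s["eef_pos"];print("expect",proj("side",(x,y,z-.018)))
E
```

```text
28.65 [0.5433 0.0533 0.2678] [1.7999e+02 1.5000e-01 1.1090e+01] F [-0.6  0.6 -2.1] M [ 0.06  0.07 -0.02] w 0.012 gf 15.0
-> (0.544, 0.0547, 0.215, 11.2) tx 0.004 ty -0.005 tz 0.211 tw -0.001
[(array([193.8, 185.8]), 0.88), (array([262.7, 147.2]), 0.83), (array([233.2, 126.6]), 0.59)]
expect [259.93580894 145.58886263]
```

Request:
arm_command(commands=[{"tx": 0.004, "ty": -0.004, "tz": 0.04, "twist": 0}, {"tx": 0.004, "ty": -0.004, "tz": 0.08, "twist": 0}, {"tx": 0.004, "ty": -0.004, "tz": 0.12, "twist": 0}, {"tx": 0.004, "ty": -0.004, "tz": 0.16, "twist": 0}, {"tx": 0.004, "ty": -0.004, "tz": 0.2, "twist": 0}, {"tx": 0.004, "ty": -0.004, "tz": 0.22, "twist": 0}, {"tx": 0.004, "ty": -0.004, "tz": 0.22, "twist": 0}, {"tx": 0.004, "ty": -0.004, "tz": 0.22, "twist": 0}])

```text
t: 29.42
eef_pos: [0.5447, 0.0561, 0.2137]
ee_rot: [3.141, 0.001, 0.197]
force: [0.8, 1.3, -1.9]
width: 0.0119
gripper_force: 15.0
```

Request:
arm_command(commands=[{"tx": 0, "ty": 0, "tz": 0.008, "twist": 0}, {"tx": 0, "ty": 0, "tz": 0.016, "twist": 0}, {"tx": 0, "ty": 0, "tz": 0.024, "twist": 0}, {"tx": 0, "ty": 0, "tz": 0.032, "twist": 0}, {"tx": 0, "ty": 0, "tz": 0.036, "twist": 0}, {"tx": 0, "ty": 0, "tz": 0.04, "twist": 0}, {"tx": 0, "ty": 0, "tz": 0.04, "twist": 0}, {"tx": 0, "ty": 0, "tz": 0.04, "twist": 0}])

```text
t: 30.08
eef_pos: [0.5447, 0.0561, 0.204]
ee_rot: [3.142, -0.0, 0.197]
force: [0.9, 0.2, -3.0]
width: 0.0118
gripper_force: 15.0
```

Request:
arm_command(commands=[{"tx": 0, "ty": 0, "tz": 0.008, "twist": 0}, {"tx": 0, "ty": 0, "tz": 0.016, "twist": 0}, {"tx": 0, "ty": 0, "tz": 0.022, "twist": 0}, {"tx": 0, "ty": 0, "tz": 0.028, "twist": 0}, {"tx": 0, "ty": 0, "tz": 0.032, "twist": 0}, {"tx": 0, "ty": 0, "tz": 0.032, "twist": 0}, {"tx": 0, "ty": 0, "tz": 0.032, "twist": 0}, {"tx": 0, "ty": 0, "tz": 0.032, "twist": 0}])

```text
t: 30.75
eef_pos: [0.5447, 0.0562, 0.1961]
ee_rot: [3.142, -0.0, 0.197]
force: [0.6, -0.3, -2.0]
width: 0.0119
gripper_force: 15.0
```

Request:
arm_command(commands=[{"tx": 0, "ty": 0, "tz": 0.008, "twist": 0}, {"tx": 0, "ty": 0, "tz": 0.016, "twist": 0}, {"tx": 0, "ty": 0, "tz": 0.022, "twist": 0}, {"tx": 0, "ty": 0, "tz": 0.024, "twist": 0}, {"tx": 0, "ty": 0, "tz": 0.024, "twist": 0}, {"tx": 0, "ty": 0, "tz": 0.024, "twist": 0}, {"tx": 0, "ty": 0, "tz": 0.024, "twist": 0}, {"tx": 0, "ty": 0, "tz": 0.024, "twist": 0}])

```text
t: 31.42
eef_pos: [0.5435, 0.0558, 0.1899]
ee_rot: [3.141, 0.002, 0.196]
force: [-6.4, -1.2, 3.1]
width: 0.0123
gripper_force: 15.0
```

Request:
arm_command(commands=[{"tx": 0, "ty": 0, "tz": -0.04, "twist": 0}, {"tx": 0, "ty": 0, "tz": -0.09, "twist": 0}, {"tx": 0.03, "ty": 0, "tz": -0.09, "twist": 0}, {"tx": 0.06, "ty": 0, "tz": -0.09, "twist": 0}, {"tx": 0.1, "ty": 0, "tz": -0.09, "twist": 0}, {"tx": 0.1, "ty": 0, "tz": -0.085, "twist": 0}, {"tx": 0.1, "ty": 0, "tz": -0.08, "twist": 0}, {"tx": 0.1, "ty": 0, "tz": -0.08, "twist": 0}])

```text
t: 32.08
eef_pos: [0.5688, 0.0609, 0.2086]
ee_rot: [3.141, 0.002, 0.196]
force: [-0.6, -0.3, -2.9]
width: 0.012
gripper_force: 15.0
```

Request:
arm_command(commands=[{"tx": -0.01, "ty": 0, "tz": 0.012, "twist": 0}, {"tx": -0.02, "ty": 0, "tz": 0.03, "twist": 0}, {"tx": -0.03, "ty": 0, "tz": 0.05, "twist": 0}, {"tx": -0.04, "ty": 0, "tz": 0.07, "twist": 0}, {"tx": -0.048, "ty": 0, "tz": 0.085, "twist": 0}, {"tx": -0.056, "ty": 0, "tz": 0.1, "twist": 0}, {"tx": -0.06, "ty": 0, "tz": 0.107, "twist": 0}, {"tx": -0.06, "ty": 0, "tz": 0.107, "twist": 0}], grip_force=8)

```text
t: 32.75
eef_pos: [0.554, 0.058, 0.1829]
ee_rot: [3.142, 0.001, 0.197]
force: [-1.0, 0.8, -2.3]
width: 0.0119
gripper_force: 8.0
```

Request:
arm_command(commands=[{"tx": -0.006, "ty": 0, "tz": 0.006, "twist": 0}, {"tx": -0.012, "ty": 0, "tz": 0.012, "twist": 0}, {"tx": -0.016, "ty": 0, "tz": 0.018, "twist": 0}, {"tx": -0.018, "ty": 0, "tz": 0.024, "twist": 0}, {"tx": -0.018, "ty": 0, "tz": 0.028, "twist": 0}, {"tx": -0.018, "ty": 0, "tz": 0.028, "twist": 0}, {"tx": -0.018, "ty": 0, "tz": 0.028, "twist": 0}, {"tx": -0.018, "ty": 0, "tz": 0.028, "twist": 0}])

```text
t: 33.42
eef_pos: [0.5499, 0.0572, 0.1761]
ee_rot: [3.142, 0.001, 0.197]
force: [-0.2, 0.4, -1.9]
width: 0.0119
gripper_force: 8.0
```

```bash
cat > br.py <<'E'
from h import *
from go import cur
cur();a=grab_frame("side").astype(int)
print([(np.round(d["uv"],1),round(d["score"],2)) for d in spot_point("bracket","side")[:3]])
for d in regions_of("bracket","side"):
    r=d["rect"]
    if r[0]>235 and r[3]<200:
        v,u=np.nonzero(d["region"]);print(np.round(r),round(d["score"],2),[(int(c),int(v[u==c].max())) for c in range(u.min(),u.max()+1,2)])
for t in(0,20,28.7,31):
    t=np.radians(t);q=np.array([.4756,.041]);e=np.array([np.cos(.195),np.sin(.195)]);f=np.array([-e[1],e[0]])
    s=get_state();al=(s["eef_pos"][:2]-q)@e;la=(s["eef_pos"][:2]-q)@f;pz=s["eef_pos"][2]+.0135
    for X in(-.05,.05):
        x=al+X*np.cos(t)+.0315*np.sin(t);z=pz+X*np.sin(t)-.0315*np.cos(t);p=q+e*x+f*(la-.03);print(round(np.degrees(t)),X,np.round(proj("side",(*p,z)),1),end=" ")
print("along",al,"lat",la)
E
python3 br.py
```

```text
33.42 [0.5499 0.0572 0.1761] [1.800e+02 3.000e-02 1.126e+01] F [-0.2  0.4 -1.9] M [0.08 0.12 0.07] w 0.0119 gf 8.0
[(array([264.5, 166. ]), 0.73), (array([189.4, 188.6]), 0.59)]
[252. 159. 280. 176.] 0.49 [(250, 166), (252, 169), (254, 172), (256, 174), (258, 175), (260, 174), (262, 173), (264, 171), (266, 170), (268, 168), (270, 167), (272, 165), (274, 164), (276, 162), (278, 161)]
0 -0.05 [252.7 175.7] 0 0.05 [278.4 166.3] 20 -0.05 [256.4 177.7] 20 0.05 [280.6 161.3] 29 -0.05 [258.3 178.1] 29 0.05 [281.  159.3] 31 -0.05 [258.8 178.1] 31 0.05 [281.  158.7] along 0.07602739964845988 lat 0.001471508068570974
```

Request:
arm_command(commands=[{"tx": 0, "ty": 0, "tz": 0.004, "twist": 0}, {"tx": 0, "ty": 0, "tz": 0.008, "twist": 0}, {"tx": 0, "ty": 0, "tz": 0.012, "twist": 0}, {"tx": 0, "ty": 0, "tz": 0.016, "twist": 0}, {"tx": 0, "ty": 0, "tz": 0.016, "twist": 0}, {"tx": 0, "ty": 0, "tz": 0.016, "twist": 0}, {"tx": 0, "ty": 0, "tz": 0.016, "twist": 0}, {"tx": 0, "ty": 0, "tz": 0.016, "twist": 0}])

```text
t: 34.23
eef_pos: [0.55, 0.0569, 0.1731]
ee_rot: [3.141, -0.0, 0.197]
force: [-4.4, -1.5, 6.6]
width: 0.0121
gripper_force: 8.0
```

Request:
arm_command(commands=[{"tx": 0, "ty": 0, "tz": 0.004, "twist": 0}, {"tx": 0, "ty": 0, "tz": 0.008, "twist": 0}, {"tx": 0, "ty": 0, "tz": 0.01, "twist": 0}, {"tx": 0, "ty": 0, "tz": 0.01, "twist": 0}, {"tx": 0, "ty": 0, "tz": 0.01, "twist": 0}, {"tx": 0, "ty": 0, "tz": 0.01, "twist": 0}, {"tx": 0, "ty": 0, "tz": 0.01, "twist": 0}, {"tx": 0, "ty": 0, "tz": 0.01, "twist": 0}])

```text
t: 34.9
eef_pos: [0.551, 0.0572, 0.1716]
ee_rot: [3.141, -0.003, 0.197]
force: [-4.5, -1.1, 10.5]
width: 0.0118
gripper_force: 8.0
```

```bash
python3 br.py
```

```text
34.9 [0.551  0.0572 0.1716] [ 1.7997e+02 -1.5000e-01  1.1300e+01] F [-4.5 -1.1 10.5] M [-0.19  1.48  0.05] w 0.0118 gf 8.0
[(array([188.7, 183.6]), 0.83), (array([264.1, 163.6]), 0.66), (array([278.7, 317.6]), 0.6)]
[252. 158. 272. 176.] 0.79 [(250, 167), (252, 169), (254, 172), (256, 174), (258, 176), (260, 175), (262, 174), (264, 172), (266, 171), (268, 169), (270, 167), (272, 166)]
0 -0.05 [253.1 176.7] 0 0.05 [278.7 167.2] 20 -0.05 [256.7 178.6] 20 0.05 [280.8 162.3] 29 -0.05 [258.6 179. ] 29 0.05 [281.2 160.2] 31 -0.05 [259.1 179. ] 31 0.05 [281.3 159.7] along 0.07707880201180303 lat 0.0012589117464803603
```

```bash
python3 - <<'E'
from h import *
a=np.mean([grab_frame("side").astype(float) for _ in range(4)],0)
# near belt edge: brown -> green/grey boundary, per column, scanning from below
from scipy.optimize import minimize
pts=[]
for c in range(258,296):
    col=a[140:205,c];br=(col[:,0]>col[:,1]*1.3)&(col[:,0]<135)&(col[:,0]>70)&(col[:,0]-col[:,2]>35)
    r=np.nonzero(br)[0]
    pts.append((c,140+r.max() if len(r) else 0, 140+r.min() if len(r) else 0))
print(pts)
q=np.array([.4756,.041]);e=np.array([np.cos(.195),np.sin(.195)]);f=np.array([-e[1],e[0]])
for t in(20,22,24,26,28,30):
    t=np.radians(t);L=[]
    for u in(.06,.2):
        x=u*np.cos(t)-.03*np.sin(t);z=.075+u*np.sin(t)+.03*np.cos(t);L.append(proj("side",(*(q+e*x-.05*f),z)))
    print(round(np.degrees(t)),np.round(L,1).tolist(),"slope",(L[0][1]-L[1][1])/(L[1][0]-L[0][0]))
# bracket base near edge: bright metal -> brown, local printing
for r in range(156,182): print(r," ".join("%3d/%3d"%(a[r,c,0],a[r,c,2]) for c in range(250,286,3)))
E
```

```text
[(258, np.int64(185), np.int64(179)), (259, np.int64(184), np.int64(179)), (260, np.int64(183), np.int64(180)), (261, 0, 0), (262, 0, 0), (263, 0, 0), (264, 0, 0), (265, 0, 0), (266, 0, 0), (267, 0, 0), (268, 0, 0), (269, 0, 0), (270, 0, 0), (271, 0, 0), (272, 0, 0), (273, 0, 0), (274, 0, 0), (275, 0, 0), (276, np.int64(143), np.int64(142)), (277, np.int64(144), np.int64(141)), (278, np.int64(145), np.int64(141)), (279, np.int64(145), np.int64(140)), (280, np.int64(146), np.int64(140)), (281, np.int64(145), np.int64(140)), (282, np.int64(145), np.int64(140)), (283, np.int64(145), np.int64(140)), (284, np.int64(146), np.int64(140)), (285, np.int64(147), np.int64(140)), (286, np.int64(148), np.int64(140)), (287, np.int64(154), np.int64(140)), (288, np.int64(155), np.int64(140)), (289, np.int64(156), np.int64(140)), (290, np.int64(157), np.int64(140)), (291, np.int64(204), np.int64(140)), (292, np.int64(204), np.int64(140)), (293, np.int64(204), np.int64(140)), (294, np.int64(204), np.int64(140)), (295, np.int64(204), np.int64(140))]
20 [[261.0, 185.0], [294.8, 162.1]] slope 0.679079479
[... 2210 characters left out ...]

175 101/ 42  93/ 38 137/129 123/121  78/ 62  61/ 26  52/ 24  41/ 17  60/ 52  46/ 53  29/ 40  25/ 36
176 104/ 42  91/ 38  97/ 77 105/101  68/ 38  57/ 25  45/ 15  44/ 26  63/ 60  37/ 46  27/ 35  25/ 33
177 108/ 46  95/ 38  89/ 44  76/ 66  62/ 25  54/ 24  42/ 15  55/ 46  53/ 55  28/ 38  28/ 38  28/ 33
178 106/ 46  99/ 44  90/ 35  64/ 37  56/ 23  49/ 20  44/ 26  60/ 58  44/ 53  26/ 36  24/ 35  32/ 34
179 109/ 47 106/ 46  98/ 42  81/ 35  49/ 17  44/ 17  52/ 40  57/ 57  30/ 42  25/ 35  27/ 34  36/ 36
180 106/ 45 106/ 44 106/ 45  92/ 39  52/ 23  39/ 16  64/ 58  48/ 53  23/ 38  23/ 33  31/ 37  40/ 41
181 106/ 44 108/ 45 108/ 46  96/ 41  50/ 21  46/ 31  64/ 60  37/ 45  24/ 34  21/ 30  36/ 35  38/ 38
```

The base edge and the belt edge run parallel in the picture (slopes 0.82 and 0.86, even gap), and the centre of pressure is near the middle of the base, so it lies flush. Firming grip and press slightly.

Request:
arm_command(commands=[{"tx": 0, "ty": 0, "tz": 0.003, "twist": 0}, {"tx": 0, "ty": 0, "tz": 0.006, "twist": 0}, {"tx": 0, "ty": 0, "tz": 0.006, "twist": 0}, {"tx": 0, "ty": 0, "tz": 0.006, "twist": 0}, {"tx": 0, "ty": 0, "tz": 0.006, "twist": 0}, {"tx": 0, "ty": 0, "tz": 0.006, "twist": 0}, {"tx": 0, "ty": 0, "tz": 0.006, "twist": 0}, {"tx": 0, "ty": 0, "tz": 0.006, "twist": 0}])

```text
t: 35.92
eef_pos: [0.5515, 0.0573, 0.1704]
ee_rot: [3.141, -0.004, 0.197]
force: [-3.2, 0.1, 11.2]
width: 0.0119
gripper_force: 8.0
```

Request:
arm_command(commands=[{"tx": 0, "ty": 0, "tz": 0, "twist": 0}, {"tx": 0, "ty": 0, "tz": 0, "twist": 0}, {"tx": 0, "ty": 0, "tz": 0, "twist": 0}, {"tx": 0, "ty": 0, "tz": 0, "twist": 0}, {"tx": 0, "ty": 0, "tz": 0, "twist": 0}, {"tx": 0, "ty": 0, "tz": 0, "twist": 0}, {"tx": 0, "ty": 0, "tz": 0, "twist": 0}, {"tx": 0, "ty": 0, "tz": 0, "twist": 0}], grip_force=25)

```text
t: 36.58
eef_pos: [0.5515, 0.0573, 0.1704]
ee_rot: [3.141, -0.004, 0.197]
force: [-3.1, -2.1, 11.9]
width: 0.0118
gripper_force: 25.0
```

```bash
python3 br.py; python3 tagchk.py; python3 - <<'E'
from h import *
a=np.mean([grab_frame("side").astype(float) for _ in range(4)],0)[:,:,2]
def cross(c,lo,hi,th,up):
    for r in range(lo,hi):
        x,y=a[r,c],a[r+1,c]
        if (up and x<th<=y) or (not up and x>th>=y): return round(r+(th-x)/(y-x),1)
for c in range(262,284,3):
    b=cross(c,156,182,62,False); d=[r for r in [cross(c,int((b or 160))+3,195,42,True)]]
    print(c,b,d)
E
```

```text
36.58 [0.5515 0.0573 0.1704] [179.98  -0.21  11.3 ] F [-3.1 -2.1 11.9] M [-0.04  1.25  0.03] w 0.0118 gf 25.0
[(array([187.9, 184.2]), 0.66), (array([267.9, 167.7]), 0.54)]
[252. 158. 272. 179.] 0.61 [(251, 168), (253, 171), (255, 173), (257, 175), (259, 176), (261, 175), (263, 173), (265, 172), (267, 170), (269, 168), (271, 167)]
0 -0.05 [253.2 176.9] 0 0.05 [278.8 167.4] 20 -0.05 [256.8 178.8] 20 0.05 [280.9 162.5] 29 -0.05 [258.7 179.2] 29 0.05 [281.3 160.4] 31 -0.05 [259.2 179.2] 31 0.05 [281.4 159.9] along 0.07758404350969632 lat 0.001299082102420864
bright [([325, 207, 8, 10, 24], array([328.6, 211.6]))]
tag [(array([221., 286., 237., 326.]), 0.69), (array([321., 211., 334., 237.]), 0.59)]
262 175.0 [np.float64(184.1)]
265 172.7 [np.float64(182.0)]
268 170.5 [np.float64(179.2)]
271 167.6 [np.float64(176.8)]
274 165.5 [np.float64(174.1)]
277 162.5 [np.float64(171.7)]
280 160.5 [np.float64(169.0)]
283 156.7 [np.float64(166.7)]
```

```bash
python3 -c "
from station import job_done
print(job_done())"
```

```text
the job is handed in; nothing more can be done
None
```

I handed the job in at about 37 s of the 72 s allowed. The tag hangs freely on the hook, about 1 cm behind the bend after I pushed it forward from further back. The bracket is still held, tilted about 28° and flush by image slope and force, and pressed with about 14 N within an estimated 2 to 3 mm of the middle of the belt's flat.

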